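# Nest the snack bowls away in the desk chest

## Robot

A 6-joint arm with a two-finger parallel gripper is mounted at the origin on the work surface. World frame = base frame: x ahead of the robot, y to its left, z up, the work surface at z = 0. Lengths are in m, angles in rad, forces in N, time in s.
With the tool pointing down it reaches from about 0.15 to 0.775 m from the base axis. Payload 6.1 kg.
Tool frame: the origin (TCP) lies between the finger pads; the fingertips stand 14 mm ahead of it and the grasp point (between the pads) lies 5 mm behind it; z points along the fingers, y is the line along which they close (so a half turn about z gives the same grasp; the last joint's range is limited). The gripper opens to 85 mm and grips with 20 to 120 N. Pads are 22 mm wide; open, the fingers measure 114 mm over their backs; the gripper's body (76 mm by 85 mm) begins 54 mm behind the grasp point. The pads swing forward as they close: fully open they stand 13 mm farther back than shut.
Start: joints at [1.33, 0.126, -0.04, 1.405, 0, 1.571], TCP at [0.125, 0.51, 0.245] pointing down, gripper open.
Joint ranges: [-2.72, 2.72], [-0.95, 1.95], [-1.27, 1.35], [-1.78, 2.02], [-1.46, 1.47], [-3.14, 3.14]. Speed limits (rad/s): [2.39, 2.39, 3.01, 3.14, 3.14, 3.14].

## Interface

Orientations are given as a unit quaternion [x, y, z, w].
In Python, from rig import get_state, optics, env gives the robot as it stands. The module is installed in compiled form; this text tells all that it offers.
- The arm moves only by the tool jog_arm, never from a script. Its argument "moves" is a list of rows, each an object of numbers: "tx", "ty", "tz": the shift along the tool's x, y, z each as a share of 0.1 m, from -1 to 1; "ax", "ay", "az": the turn, a rotation vector about the tool's x, y, z each as a share of pi rad, from -1 to 1; "grip": the opening, from 0 (shut) to 1 (fully open). A call has 1 to 8 rows; each row shifts and turns the commanded pose from where the row before left it, along the tool's axes as they then stand; what a row does not reach is not made up. A row lasts 1/8 s, in which the tool goes at most 62.5 mm and 10.7 degrees, less where a joint would pass 70% of its speed; a pose out of reach is approached as far as the arm can. A call with a number of a shift or a turn outside -1 to 1 is refused whole. A call with a gripper value outside its range is refused whole. The fingers move at their own pace and stop on an object; the grip force is fixed at half the most. Time passes only in rows, so rows that do not move let the fingers close. It gives the time, the measured TCP pose, the force, the opening and the grip force at its end, in the units of the state.
- get_state(): the state, without advancing time (a new reading comes with each control period).
- optics.get_image(name): name is "scene" or "top"; returns a dict with "frame" (420x560x3 uint8, red, green, blue), "z_map" (420x560 float32, m along the optical axis (not along the pixel's ray), 0 where there is no reading), "mtx" (3x3 intrinsics, pixels), "position" and "orientation" of the camera in the world. Camera axes: x right, y up, looking along -z (the intrinsics and any distortion apply to the point x, -y, -z); pixel columns grow to the right and rows downward; lengths in m; the calibration is good to about 2 mm. A picture is of the moment at which its call begins.
- env.sign_off(): hands the job in; it is judged then, once.
The state is a dict: "clock": time; "joint_positions": joint angles; "qvel": joint speeds; "joint_efforts": joint torques, N m; "position": TCP position; "eef_rot": TCP orientation; "contact_force": force on the tool from outside, world axes, zero at the start; "torque": the same for the moment, N m; "grip_width": finger opening in m; "grasp_force": force on a finger pad.
Only numpy, scipy, OpenCV 4.12 (cv2) and the standard library are available. Lean on these libraries where they do the work, as an engineer would, in place of code of your own. Each camera call takes 0.05 s, during which the arm holds its last target. There are 200 camera calls.

## Task

Clear the snack bowls off the study desk: pull the drawer of the small teak chest open, nest all the steel bowls into one upright stack standing on the floor of the drawer's empty front bay, and set the knobbed steel cover properly on the top bowl. Then shut the drawer fully. Leave the green glass tumbler, the mug of pencils, the geometry box, the pencil case and the eraser where they are.

Things in the scene. Friction and masses are not known exactly. Their poses are not given: they have to be found in the camera images.
- bowl1: stacking steel katori (small bowl), 36 mm tall, upright, about 100 g; 3 to 5 are present, absent ones read None. Origin: centre of underside, z up. Top 17 mm: straight collar, 68 mm outer, 61 mm inner diameter; below a square shoulder the body tapers from 55 mm diameter to 45 mm at the foot. Nested, its shoulder sits on the rim below: 17 mm higher than the bowl under it, 2 mm sideways play
- bowl2: another of the same steel bowls (see bowl1), or absent
- bowl3: another of the same steel bowls (see bowl1), or absent
- bowl4: another of the same steel bowls (see bowl1), or absent
- bowl5: another of the same steel bowls (see bowl1), or absent
- cover: steel bowl cover, lying knob up, about 80 g: disc 71 mm across; under it a 52 mm wide, 6 mm deep boss that drops loosely into a bowl's mouth; on top a 24 mm diameter knob. Origin: centre of the boss's underside, z up; disc z 6 to 9 mm, neck 9 to 14, knob 14 to 31 mm. Seated, its origin is 30 mm above the top bowl's origin
- chest: teak desk-top chest with one drawer, 320 deep, 240 wide, 186 mm tall, fixed on the robot's right, its front facing roughly +y. Origin: centre of its underside; its -x axis points out of the front, the way the drawer opens; z up
- drawer (a joint): how far the chest's drawer is drawn out, m: 0 shut, 0.19 fully open (end stop). Starts shut or up to 0.03 ajar, slides with about 1.5 N friction, stays where it is left
- drawer_knob (a point): centre of the thick part of the drawer's round brass knob, 35 mm out from the drawer front, about 150 mm above the desk and 36 mm below the chest's top. Thick part: 28 mm diameter, 16 mm long along the opening direction, on a 12 mm neck. Moves with the drawer; axes as the chest (-x the opening direction)
- front_bay (a point): centre of the floor (upper face, 22 mm above the desk) of the drawer's front bay; axes as the chest, moves with the drawer. Empty bay 157 mm along x, 198 along y. Above its floor: sides 56 mm, rear partition 50, drawer front 145, biscuit tin fixed behind the partition 121, headroom 146 in the chest. Drawer fully open, it is 105 mm in front of the chest's edge
- glass: green glass tumbler, 110 mm tall, 72 mm across the rim, standing among the steel bowls; not to be moved. Origin: centre of its underside
- mug: white ceramic mug of pencils, 82 mm diameter, 95 mm tall, pencils up to 190 mm; not to be moved. Origin: centre of its underside
- geometry_box: closed flat steel geometry box, 165 x 75 x 22 mm, long along its x; not to be moved. Origin: centre of its underside
- pencil_case: blue plastic pencil case, 200 x 72 x 34 mm, long along its x; not to be moved. Origin: centre of its underside
- eraser: yellow eraser, 62 x 26 x 14 mm, long along its x, lying among the bowls; not to be moved. Origin: centre of its underside

How it is judged:
By the outcome, as a careful person would: the job done as asked, in the order asked, and still so for the second after the job is handed in, with the robot touching nothing.
Of bowl1, bowl2, bowl3, bowl4, bowl5 only 3 to 5 are there at a start; the rules pass over those that are not, and their reading is None.
At some moment in a run one of bowl1, bowl2, bowl3, bowl4, bowl5, cover may be knocked a few centimetres aside while the robot is not near it.
It also fails if it takes over 210 s, if anything falls off the work surface, if the arm or the gripper's body presses on something with over 40 N, if the wrist force passes 120 N, or if a joint passes its speed limit or range.

## Working session

There is one attempt and no reset: what is moved stays moved. The work goes in short steps, Python scripts to look and compute and a tool call to move; the robot and the scene stay as the last step left them, time stands still between calls to the robot, and variables do not carry over. Pictures are saved under pics/ and viewed, at most 14 in all, crops included, and the job is handed in when it is done.

Besides the shell and the picture viewer there is one more tool, called after ">>>" as name(argument=value, ...), one argument or row to a line, values as JSON. jog_arm: Moves the arm, as the interface text tells. Its arguments: {"type":"object","properties":{"moves":{"type":"array"}},"required":["moves"]}

```bash
mkdir -p pics
cat > h.py <<'E'
import numpy as np, cv2
from scipy.spatial.transform import Rotation as R
from rig import get_state, optics, env
def cloud(n):
    d=optics.get_image(n); z=d['z_map']; K=d['mtx']; v,u=np.mgrid[:420,:560]
    p=np.stack([(u-K[0,2])*z/K[0,0],-(v-K[1,2])*z/K[1,1],-z],-1)
    P=p@R.from_quat(d['orientation']).as_matrix().T+d['position']; P[z==0]=np.nan
    return d,P
def save(d,f,crop=None,s=1.4):
    im=d['frame'][:,:,::-1]
    if crop: im=im[crop[1]:crop[3],crop[0]:crop[2]]
    cv2.imwrite(f,cv2.resize(im,None,fx=s,fy=s,interpolation=cv2.INTER_CUBIC))
E
python3 - <<'E'
from h import *
s=get_state(); print({k:np.round(v,3).tolist() for k,v in s.items()})
for n in('scene','top'):
    d,P=cloud(n); print(n,d['position'],d['orientation'],d['mtx'].tolist(),[k for k in d]); save(d,f'pics/{n}0.png')
E
```

```text
{'clock': 0.0, 'joint_positions': [1.33, 0.126, -0.041, 1.405, -0.0, 1.571], 'qvel': [-0.001, -0.0, 0.0, 0.002, -0.001, -0.001], 'joint_efforts': [-0.001, -43.592, 35.292, 0.017, -0.0, -0.0], 'position': [0.125, 0.509, 0.245], 'eef_rot': [0.12, 0.993, -0.001, -0.0], 'contact_force': [-0.02, -0.054, -0.413], 'torque': [0.003, -0.017, -0.003], 'grasp_force': 0.0, 'grip_width': 0.085}
scene [ 1.0755463  -0.06873201  1.55263513] [0.1125334  0.10818642 0.69486819 0.70199012] [[488.2933019905046, 0.0, 275.4680814050736], [0.0, 488.2933019905046, 208.36565704762702], [0.0, 0.0, 1.0]] ['frame', 'z_map', 'mtx', 'position', 'orientation']
top [ 0.48525853 -0.04040294  1.28100619] [ 0.03299975 -0.02740891 -0.70282955  0.71006365] [[455.670766458405, 0.0, 280.0343868999243], [0.0, 455.670766458405, 214.17216258501594], [0.0, 0.0, 1.0]] ['frame', 'z_map', 'mtx', 'position', 'orientation']
```

View pics/scene0.png

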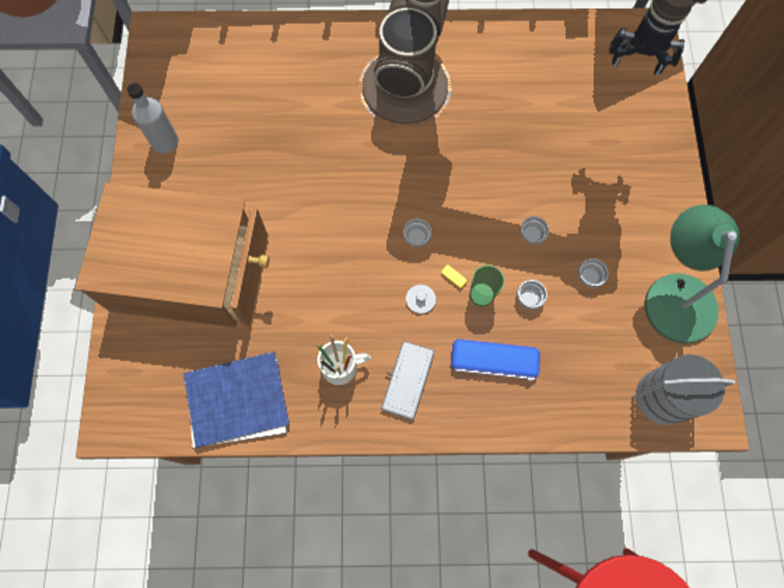

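View pics/top0.png

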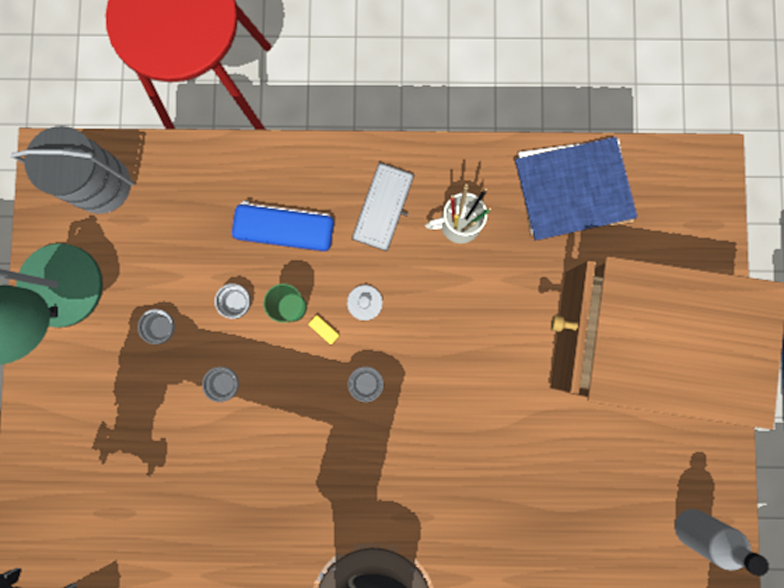

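The pictures show four bowls (top view, 1.4x scale: (232,300), (155,327), (220,384), (366,384)). The cover is at (365,302), the glass at (285,303), the eraser at (324,329), and the chest knob at (562,325). The drawer is slightly ajar.

```bash
cat >> h.py <<'E'
def comps(P,lo,hi,xr,yr,amin=25):
    m=((P[...,2]>lo)&(P[...,2]<hi)&(P[...,0]>xr[0])&(P[...,0]<xr[1])&(P[...,1]>yr[0])&(P[...,1]<yr[1])).astype(np.uint8)
    m=cv2.morphologyEx(m,cv2.MORPH_CLOSE,np.ones((3,3)))
    n,l,st,c=cv2.connectedComponentsWithStats(m); out=[]
    for i in range(1,n):
        if st[i,4]<amin: continue
        q=P[(l==i)&(P[...,2]>lo)&(P[...,2]<hi)]
        (cx,cy),r=cv2.minEnclosingCircle(q[:,:2].astype(np.float32))
        out.append((cx,cy,r,np.percentile(q[:,2],95),len(q),c[i]))
    return out
E
python3 - <<'E'
from h import *
for n in('scene','top'):
    d,P=cloud(n); print(n)
    for o in comps(P,.005,.3,(.2,.75),(-.2,.5)): print(np.round(o[:5],4),np.round(o[5]))
    print(' rims')
    for o in comps(P,.029,.04,(.2,.75),(-.2,.5)): print(np.round(o[:5],4),np.round(o[5]))
    # brass knob
    h=cv2.cvtColor(d['frame'],cv2.COLOR_RGB2HSV)
    m=(P[...,2]>.12)&(P[...,2]<.175)&(P[...,1]<-.15)&(P[...,1]>-.5)&(h[...,1]>110)&(h[...,0]>15)&(h[...,0]<32)
    q=P[m]; print('brass',len(q),np.round(np.nanmean(q,0),4),np.round(np.nanmin(q,0),4),np.round(np.nanmax(q,0),4))
    m=((P[...,2]>.18)&(P[...,2]<.192)&(P[...,1]<-.25)).astype(np.uint8)
    k,l,st,c=cv2.connectedComponentsWithStats(m); i=1+np.argmax(st[1:,4])
    r=cv2.minAreaRect(P[l==i][:,:2].astype(np.float32)); print('chest top',r, np.round(cv2.boxPoints(r),3).tolist(),P[l==i][:,2].mean())
    m=(P[...,2]>.155)&(P[...,2]<.18)&(P[...,1]<-.15)&(P[...,1]>-.5)&(P[...,0]>.3)&(P[...,0]<.75)
    q=P[m]; print('front top',len(q), np.round(cv2.boxPoints(cv2.minAreaRect(q[:,:2].astype(np.float32))),3).tolist())
E
```

```text
scene
[ 2.318e-01 -1.003e-01  2.720e-02  9.200e-03  1.500e+01] [260. 116.]
[2.574e-01 1.982e-01 3.000e-02 8.700e-03 1.800e+01] [346. 124.]
[2.656e-01 3.951e-01 2.790e-02 8.700e-03 2.000e+01] [402. 124.]
[2.957e-01 3.085e-01 3.460e-02 8.400e-03 1.900e+01] [381. 131.]
[2.967e-01 4.070e-01 2.060e-02 9.300e-03 1.300e+01] [405. 132.]
[3.389e-01 1.984e-01 1.930e-02 1.140e-02 1.600e+01] [347. 142.]
[3.488e-01 3.058e-01 1.940e-02 9.900e-03 1.700e+01] [380. 146.]
[3.733e-01 3.731e-01 2.730e-02 8.500e-03 1.900e+01] [397. 151.]
[3.788e-01 9.450e-02 1.740e-02 8.700e-03 1.300e+01] [319. 153.]
[4.247e-01 2.905e-01 6.990e-02 3.910e-02 2.920e+02] [379. 165.]
[4.287e-01 2.100e-02 5.300e-02 3.840e-02 2.760e+02] [298. 166.]
[4.106e-01 4.334e-01 1.770e-02 9.100e-03 1.400e+01] [418. 161.]
[ 4.332e-01 -3.080e-02  2.340e-02  8.200e-03  1.200e+01] [282. 168.]
[4.244e-01 1.835e-01 1.760e-02 9.600e-03 1.300e+01] [344. 166.]
[4.846e-01 3.141e-01 2.110e-02 8.000e-03 1.700e+01] [385. 183.]
[5.272e-01 4.403e-01 4.940e-02 3.810e-02 3.010e+02] [423. 194.]
[5.501e-01 1.603e-01 8.700e-02 1.097e-01 7.090e+02] [341. 20
[... 2408 characters left out ...]
030e-01 3.450e-02 3.900e-02 1.230e+02] [157. 275.]
[4.272e-01 1.960e-02 3.410e-02 3.910e-02 1.030e+02] [260. 275.]
brass 153 [ 0.5443 -0.3318  0.1576] [ 0.4965 -0.3874  0.1302] [ 0.7849 -0.1633  0.1705]
chest top ((0.5127549767494202, -0.5391165018081665), (0.3172299265861511, 0.25237229466438293), 81.92925262451172) [[0.3659999966621399, -0.6779999732971191], [0.6150000095367432, -0.7139999866485596], [0.6600000262260437, -0.4000000059604645], [0.4099999964237213, -0.36399999260902405]] 0.18571228854369584
front top 824 [[0.34599998593330383, -0.3869999945163727], [0.4569999873638153, -0.578000009059906], [0.8370000123977661, -0.3569999933242798], [0.7250000238418579, -0.16599999368190765]]
```

```bash
cat >> h.py <<'E'
def go(x,y,z,yaw=None):
    """tool-frame shift (units .1 m) and turn (units pi) to target; yaw = world angle of tool y (mod pi)"""
    s=get_state(); M=R.from_quat(s['eef_rot']).as_matrix(); p=s['position']
    d=M.T@(np.array([x,y,z])-p)/.1
    out='shift %s'%np.round(d,3)
    if yaw is not None:
        k=min((-1,0,1),key=lambda k:abs((np.arctan2(M[1,1],M[0,1])-yaw+np.pi*k+np.pi)%(2*np.pi)-np.pi))
        dy=(yaw-np.arctan2(M[1,1],M[0,1])+np.pi/2)%np.pi-np.pi/2
        T=np.array([[np.sin(yaw),np.cos(yaw),0],[-np.cos(yaw),np.sin(yaw),0],[0,0,-1]])
        if T[:,1]@M[:,1]<0: T[:,:2]*=-1
        rv=R.from_matrix(M.T@T).as_rotvec()/np.pi
        d2=T.T@(np.array([x,y,z])-p)/.1
        out+=' turn %s (deg %.1f) then-shift %s'%(np.round(rv,4),np.degrees(dy),np.round(d2,3))
    print(out,'pos',np.round(p,4),'j6 %.2f'%s['joint_positions'][5])
E
python3 - <<'E'
from h import *
for n in('scene','top'):
    d,P=cloud(n)
    h=cv2.cvtColor(d['frame'],cv2.COLOR_RGB2HSV)
    reg=(P[...,0]>.45)&(P[...,0]<.65)&(P[...,1]<-.25)&(P[...,1]>-.4)&(P[...,2]>.125)&(P[...,2]<.172)
    m=reg&(h[...,0]>17)&(h[...,0]<32)&(h[...,1]>120)
    k,l,st,c=cv2.connectedComponentsWithStats(m.astype(np.uint8)); i=1+np.argmax(st[1:,4]); q=P[l==i]
    o=np.array([.138,.990]); w=np.array([.99,-.138]); a=q[:,:2]@o; b=q[:,:2]@w
    print(n,len(q),'o',np.percentile(a,[2,50,98]).round(4),'w',np.percentile(b,[2,50,98]).round(4),'z',np.percentile(q[:,2],[2,98]).round(4))
    print('centre', (o*(a.max()-.008)+w*np.median(b)).round(4))
    f=P[(P[...,2]>.16)&(P[...,2]<.172)&(P[...,0]>.4)&(P[...,0]<.7)&(P[...,1]<-.28)&(P[...,1]>-.42)]
    print('frontface a', np.percentile(f[:,:2]@o,[2,50,98]).round(4),'b',np.percentile(f[:,:2]@w,[2,98]).round(4))
    f=P[(P[...,2]>.181)&(P[...,2]<.19)&(P[...,1]<-.3)]
    print('chest front a', np.percentile(f[:,:2]@o,[.5,99.5]).round(4),'b',np.percentile(f[:,:2]@w,[.5,99.5]).round(4))
go(.56,-.3,.25,np.arctan2(-.138,.99))
E
```

```text
scene 91 o [-0.2781 -0.2494 -0.236 ] w [0.5755 0.5889 0.6003] z [0.1472 0.1672]
centre [ 0.5494 -0.3222]
frontface a [-0.2935 -0.2844 -0.2437] b [0.4767 0.7004]
chest front a [-0.6174 -0.3059] b [0.4617 0.7119]
top 141 o [-0.2786 -0.249  -0.2368] w [0.5702 0.5819 0.5946] z [0.141  0.1658]
centre [ 0.5424 -0.3223]
frontface a [-0.2945 -0.2856 -0.2414] b [0.471  0.6938]
chest front a [-0.6175 -0.3066] b [0.4566 0.7061]Traceback (most recent call last):
  File "<stdin>", line 15, in <module>
  File "h.py", line 33, in go
    rv=R.from_matrix(M.T@T).as_rotvec()/np.pi
       ~~~~~~~~~~~~~^^^^^^^
  File "scipy/spatial/transform/_rotation.pyx", line 1143, in scipy.spatial.transform._rotation.Rotation.from_matrix
ValueError: Non-positive determinant (left-handed or null coordinate frame) in rotation matrix 0: [[-1.02126186e-01 -9.94771452e-01  2.59774943e-05]
 [-9.94771282e-01  1.02126184e-01  5.83007136e-04]
 [ 5.82611837e-04 -3.36986300e-05  9.99999830e-01]].
```

```bash
sed -i 's/\[\[np.sin(yaw),np.cos(yaw),0\],\[-np.cos(yaw),np.sin(yaw),0\]/[[-np.sin(yaw),np.cos(yaw),0],[np.cos(yaw),np.sin(yaw),0]/; /k=min/d' h.py
python3 - <<'E'
from h import *
go(.5455,-.3223,.235,np.arctan2(-.138,.99))
E
```

```text
shift [-6.066 -7.078  0.104] turn [-1.000e-04  1.000e-04  4.674e-01] (deg -84.1) then-shift [-7.66   5.312  0.1  ] pos [0.1252 0.5097 0.245 ] j6 1.57
```

>>> jog_arm(
  moves=[
    {"tx": -0.32,"ty": -0.38,"az": 0.058,"grip": 1},
    {"tx": -0.39,"ty": -0.31,"az": 0.058,"grip": 1},
    {"tx": -0.44,"ty": -0.24,"az": 0.058,"grip": 1},
    {"tx": -0.48,"ty": -0.15,"az": 0.058,"grip": 1},
    {"tx": -0.5,"ty": -0.06,"az": 0.058,"grip": 1},
    {"tx": -0.5,"ty": 0.03,"az": 0.058,"grip": 1},
    {"tx": -0.48,"ty": 0.12,"az": 0.058,"grip": 1},
    {"tx": -0.45,"ty": 0.2,"az": 0.058,"grip": 1},
  ],
)

```text
$.moves[0]: bad value
```

```bash
python3 -c "
from h import *
go(.5455,-.3223,.235,np.arctan2(-.138,.99))"
```

```text
shift [-6.066 -7.078  0.104] turn [-1.000e-04  1.000e-04  4.674e-01] (deg -84.1) then-shift [-7.66   5.312  0.1  ] pos [0.1252 0.5097 0.245 ] j6 1.57
```

>>> jog_arm(
  moves=[
    {"tx": -0.32,"ty": -0.38,"tz": 0.0,"ax": 0.0,"ay": 0.0,"az": 0.058,"grip": 1.0},
    {"tx": -0.39,"ty": -0.31,"tz": 0.0,"ax": 0.0,"ay": 0.0,"az": 0.058,"grip": 1.0},
    {"tx": -0.44,"ty": -0.24,"tz": 0.0,"ax": 0.0,"ay": 0.0,"az": 0.058,"grip": 1.0},
    {"tx": -0.48,"ty": -0.15,"tz": 0.0,"ax": 0.0,"ay": 0.0,"az": 0.058,"grip": 1.0},
    {"tx": -0.5,"ty": -0.06,"tz": 0.0,"ax": 0.0,"ay": 0.0,"az": 0.058,"grip": 1.0},
    {"tx": -0.5,"ty": 0.03,"tz": 0.0,"ax": 0.0,"ay": 0.0,"az": 0.058,"grip": 1.0},
    {"tx": -0.48,"ty": 0.12,"tz": 0.0,"ax": 0.0,"ay": 0.0,"az": 0.058,"grip": 1.0},
    {"tx": -0.45,"ty": 0.2,"tz": 0.0,"ax": 0.0,"ay": 0.0,"az": 0.058,"grip": 1.0},
  ],
)

```text
clock: 1.3
position: [0.308, 0.1534, 0.2455]
eef_rot: [0.753, 0.658, 0.0, 0.0]
contact_force: [0.6, 0.6, -0.3]
grip_width: 0.0856
grasp_force: 0.0
```

```bash
python3 -c "
from h import *
go(.5455,-.3223,.235,np.arctan2(-.138,.99))"
```

```text
shift [-4.399  2.986  0.105] turn [ 0.0003 -0.0002  0.0016] (deg -0.3) then-shift [-4.384  3.009  0.105] pos [0.308  0.1534 0.2455] j6 2.17
```

>>> jog_arm(
  moves=[
    {"tx": -0.49,"ty": 0.33,"tz": 0.0,"ax": 0.0,"ay": 0.0,"az": 0.0,"grip": 1.0},
    {"tx": -0.49,"ty": 0.33,"tz": 0.0,"ax": 0.0,"ay": 0.0,"az": 0.0,"grip": 1.0},
    {"tx": -0.49,"ty": 0.33,"tz": 0.0,"ax": 0.0,"ay": 0.0,"az": 0.0,"grip": 1.0},
    {"tx": -0.49,"ty": 0.33,"tz": 0.0,"ax": 0.0,"ay": 0.0,"az": 0.0,"grip": 1.0},
    {"tx": -0.49,"ty": 0.33,"tz": 0.0,"ax": 0.0,"ay": 0.0,"az": 0.0,"grip": 1.0},
    {"tx": -0.49,"ty": 0.33,"tz": 0.0,"ax": 0.0,"ay": 0.0,"az": 0.0,"grip": 1.0},
    {"tx": -0.49,"ty": 0.33,"tz": 0.0,"ax": 0.0,"ay": 0.0,"az": 0.0,"grip": 1.0},
    {"tx": -0.49,"ty": 0.33,"tz": 0.0,"ax": 0.0,"ay": 0.0,"az": 0.0,"grip": 1.0},
  ],
)

```text
clock: 2.3
position: [0.5201, -0.2695, 0.2453]
eef_rot: [0.751, 0.66, 0.0, 0.0]
contact_force: [1.5, 1.2, 0.5]
grip_width: 0.0857
grasp_force: 0.0
```

```bash
python3 -c "
from h import *
go(.5455,-.3223,.143,np.arctan2(-.138,.99))"
```

```text
shift [-0.491  0.319  1.023] turn [ 0.0001 -0.      0.0033] (deg -0.6) then-shift [-0.488  0.325  1.023] pos [ 0.5201 -0.2695  0.2453] j6 1.22
```

>>> jog_arm(
  moves=[
    {"tx": -0.49,"ty": 0.32,"tz": 0.0,"ax": 0.0,"ay": 0.0,"az": 0.0033,"grip": 0.7},
    {"tx": 0.0,"ty": 0.0,"tz": 0.0,"ax": 0.0,"ay": 0.0,"az": 0.0,"grip": 0.7},
    {"tx": 0.0,"ty": 0.0,"tz": 0.34,"ax": 0.0,"ay": 0.0,"az": 0.0,"grip": 0.7},
    {"tx": 0.0,"ty": 0.0,"tz": 0.34,"ax": 0.0,"ay": 0.0,"az": 0.0,"grip": 0.7},
    {"tx": 0.0,"ty": 0.0,"tz": 0.34,"ax": 0.0,"ay": 0.0,"az": 0.0,"grip": 0.7},
    {"tx": 0.0,"ty": 0.0,"tz": 0.0,"ax": 0.0,"ay": 0.0,"az": 0.0,"grip": 0.2},
    {"tx": 0.0,"ty": 0.0,"tz": 0.0,"ax": 0.0,"ay": 0.0,"az": 0.0,"grip": 0.2},
    {"tx": 0.0,"ty": 0.0,"tz": 0.0,"ax": 0.0,"ay": 0.0,"az": 0.0,"grip": 0.2},
  ],
)

```text
clock: 3.3
position: [0.547, -0.3199, 0.1446]
eef_rot: [0.754, 0.657, 0.002, 0.001]
contact_force: [7.2, -0.4, -8.8]
grip_width: 0.0257
grasp_force: 59.4
```

Run:
```python
from h import *
d,P=cloud('top'); save(d,'pics/knob.png',(360,160,500,300),4)
go(.5455,-.3223,.143,np.arctan2(-.138,.99)); s=get_state(); print(s['grip_width'],s['grasp_force'],s['contact_force'])
```

```text
shift [-0.026 -0.012  0.016] turn [ 0.0013 -0.0002  0.0005] (deg -0.1) then-shift [-0.026 -0.011  0.016] pos [ 0.547  -0.3199  0.1446] j6 1.18
0.02562048648035107 59.40114658442326 [ 7.54411984  0.96372983 -7.95824028]
```

View pics/knob.png

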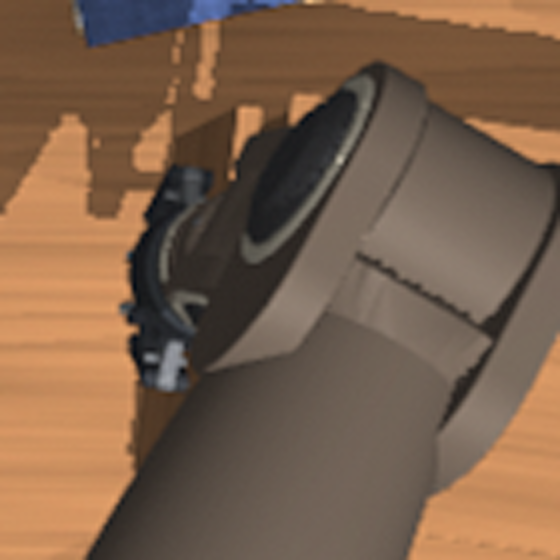

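>>> jog_arm(
  moves=[
    {"tx": 0.1,"ty": 0.0,"tz": 0.0,"ax": 0.0,"ay": 0.0,"az": 0.0,"grip": 0.2},
    {"tx": 0.2,"ty": 0.0,"tz": 0.0,"ax": 0.0,"ay": 0.0,"az": 0.0,"grip": 0.2},
    {"tx": 0.2,"ty": 0.0,"tz": 0.0,"ax": 0.0,"ay": 0.0,"az": 0.0,"grip": 0.2},
    {"tx": 0.2,"ty": 0.0,"tz": 0.0,"ax": 0.0,"ay": 0.0,"az": 0.0,"grip": 0.2},
    {"tx": 0.2,"ty": 0.0,"tz": 0.0,"ax": 0.0,"ay": 0.0,"az": 0.0,"grip": 0.2},
    {"tx": 0.2,"ty": 0.0,"tz": 0.0,"ax": 0.0,"ay": 0.0,"az": 0.0,"grip": 0.2},
    {"tx": 0.2,"ty": 0.0,"tz": 0.0,"ax": 0.0,"ay": 0.0,"az": 0.0,"grip": 0.2},
    {"tx": 0.2,"ty": 0.0,"tz": 0.0,"ax": 0.0,"ay": 0.0,"az": 0.0,"grip": 0.2},
  ],
)

```text
clock: 4.35
position: [0.568, -0.1716, 0.1445]
eef_rot: [0.754, 0.657, 0.001, 0.002]
contact_force: [10.1, -3.9, -12.3]
grip_width: 0.0256
grasp_force: 59.6
```

```bash
python3 -c "
from h import *
p=get_state()['position']; print('o',p[:2]@[.138,.99],'w',p[:2]@[.99,-.138])"
```

```text
o -0.09150453229662867 w 0.5860190506108327
```

>>> jog_arm(
  moves=[
    {"tx": 0.05,"ty": 0.0,"tz": 0.0,"ax": 0.0,"ay": 0.0,"az": 0.0,"grip": 0.2},
    {"tx": 0.05,"ty": 0.0,"tz": 0.0,"ax": 0.0,"ay": 0.0,"az": 0.0,"grip": 0.2},
    {"tx": 0.04,"ty": 0.0,"tz": 0.0,"ax": 0.0,"ay": 0.0,"az": 0.0,"grip": 0.2},
  ],
)

```text
clock: 4.72
position: [0.5699, -0.158, 0.1445]
eef_rot: [0.754, 0.657, 0.001, 0.002]
contact_force: [8.5, -3.5, -10.6]
grip_width: 0.026
grasp_force: 59.7
```

>>> jog_arm(
  moves=[
    {"tx": 0.04,"ty": 0.0,"tz": 0.0,"ax": 0.0,"ay": 0.0,"az": 0.0,"grip": 0.2},
    {"tx": 0.03,"ty": 0.0,"tz": 0.0,"ax": 0.0,"ay": 0.0,"az": 0.0,"grip": 0.2},
    {"tx": 0.0,"ty": 0.0,"tz": 0.0,"ax": 0.0,"ay": 0.0,"az": 0.0,"grip": 0.2},
  ],
)

```text
clock: 5.1
position: [0.5708, -0.1523, 0.1445]
eef_rot: [0.754, 0.657, 0.0, 0.003]
contact_force: [9.0, -7.3, -10.9]
grip_width: 0.0259
grasp_force: 59.9
```

>>> jog_arm(
  moves=[
    {"tx": 0.03,"ty": 0.0,"tz": 0.0,"ax": 0.0,"ay": 0.0,"az": 0.0,"grip": 0.2},
    {"tx": 0.0,"ty": 0.0,"tz": 0.0,"ax": 0.0,"ay": 0.0,"az": 0.0,"grip": 0.2},
  ],
)

```text
clock: 5.35
position: [0.5708, -0.1522, 0.1445]
eef_rot: [0.755, 0.656, -0.002, 0.005]
contact_force: [7.6, -17.8, -12.1]
grip_width: 0.0258
grasp_force: 59.7
```

>>> jog_arm(
  moves=[
    {"tx": -0.04,"ty": 0.0,"tz": 0.0,"ax": 0.0,"ay": 0.0,"az": 0.0,"grip": 0.2},
    {"tx": 0.0,"ty": 0.0,"tz": 0.0,"ax": 0.0,"ay": 0.0,"az": 0.0,"grip": 0.6},
    {"tx": 0.0,"ty": 0.0,"tz": 0.0,"ax": 0.0,"ay": 0.0,"az": 0.0,"grip": 0.6},
    {"tx": 0.0,"ty": 0.0,"tz": 0.0,"ax": 0.0,"ay": 0.0,"az": 0.0,"grip": 0.6},
    {"tx": 0.0,"ty": 0.0,"tz": -0.3,"ax": 0.0,"ay": 0.0,"az": 0.0,"grip": 0.6},
    {"tx": 0.0,"ty": 0.0,"tz": -0.3,"ax": 0.0,"ay": 0.0,"az": 0.0,"grip": 1.0},
    {"tx": 0.0,"ty": 0.0,"tz": -0.3,"ax": 0.0,"ay": 0.0,"az": 0.0,"grip": 1.0},
    {"tx": 0.0,"ty": 0.0,"tz": 0.0,"ax": 0.0,"ay": 0.0,"az": 0.0,"grip": 1.0},
  ],
)

```text
clock: 6.35
position: [0.5695, -0.152, 0.2365]
eef_rot: [0.754, 0.657, 0.001, 0.002]
contact_force: [-0.4, -0.7, -1.0]
grip_width: 0.0852
grasp_force: 0.0
```

```bash
cat >> h.py <<'E'
W=np.arctan2(-.138,.99)
def bowls(lo=.029,hi=.041):
    for n in('scene','top'):
        d,P=cloud(n); save(d,'last_%s.png'%n)
        print(n,[tuple(np.round(o[:3],4)) for o in comps(P,lo,hi,(.25,.68),(-.12,.5),15) if .008<o[2]<.06])
E
python3 - <<'E'
from h import *
bowls(); go(.430,.020,.12,W)
d,P=cloud('top'); save(d,'pics/open.png',(330,80,560,310),2.6)
E
```

```text
scene [(np.float64(0.4197), np.float64(0.3147), np.float64(0.0286)), (np.float64(0.4323), np.float64(0.0204), np.float64(0.036)), (np.float64(0.4309), np.float64(0.3018), np.float64(0.033)), (np.float64(0.5394), np.float64(0.4333), np.float64(0.0357)), (np.float64(0.5731), np.float64(0.1761), np.float64(0.027)), (np.float64(0.591), np.float64(0.2847), np.float64(0.0351)), (np.float64(0.5926), np.float64(0.0253), np.float64(0.0116)), (np.float64(0.5988), np.float64(0.1633), np.float64(0.0247))]
top [(np.float64(0.5864), np.float64(0.2841), np.float64(0.0343)), (np.float64(0.5879), np.float64(0.0249), np.float64(0.0112)), (np.float64(0.5355), np.float64(0.4326), np.float64(0.0354)), (np.float64(0.4237), np.float64(0.3028), np.float64(0.0347)), (np.float64(0.4272), np.float64(0.0193), np.float64(0.0341))]
shift [ 1.511 -1.608  1.133] turn [0.0002 0.     0.0002] (deg -0.0) then-shift [ 1.51  -1.608  1.134] pos [ 0.5684 -0.1517  0.2334] j6 1.45
```

View pics/open.png

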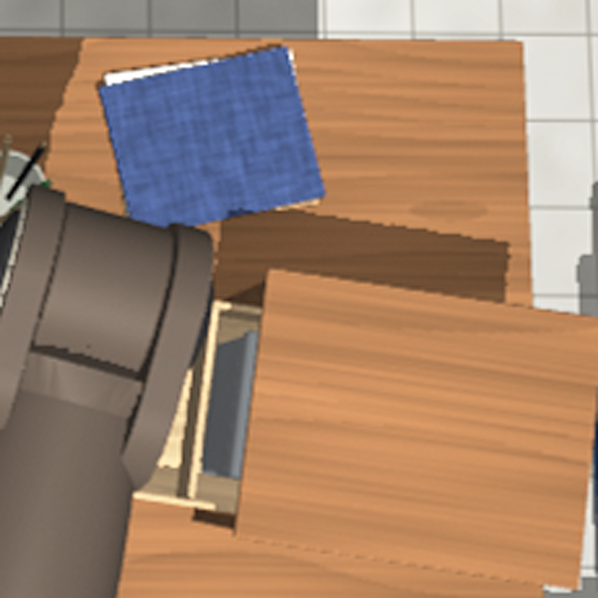

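>>> jog_arm(
  moves=[
    {"tx": 0.38,"ty": -0.4,"tz": 0.0,"ax": 0.0,"ay": 0.0,"az": 0.0,"grip": 1.0},
    {"tx": 0.38,"ty": -0.4,"tz": 0.0,"ax": 0.0,"ay": 0.0,"az": 0.0,"grip": 1.0},
    {"tx": 0.38,"ty": -0.4,"tz": 0.2,"ax": 0.0,"ay": 0.0,"az": 0.0,"grip": 1.0},
    {"tx": 0.37,"ty": -0.4,"tz": 0.3,"ax": 0.0,"ay": 0.0,"az": 0.0,"grip": 1.0},
    {"tx": 0.0,"ty": 0.0,"tz": 0.5,"ax": 0.0,"ay": 0.0,"az": 0.0,"grip": 1.0},
    {"tx": 0.0,"ty": 0.0,"tz": 0.3,"ax": 0.0,"ay": 0.0,"az": 0.0,"grip": 1.0},
    {"tx": 0.0,"ty": 0.0,"tz": 0.0,"ax": 0.0,"ay": 0.0,"az": 0.0,"grip": 1.0},
  ],
)

```text
clock: 7.38
position: [0.428, 0.0198, 0.1005]
eef_rot: [0.754, 0.657, -0.002, -0.002]
contact_force: [-0.2, -0.2, 0.7]
grip_width: 0.0856
grasp_force: 0.0
```

Run:
```python
from h import *
go(.430,.020,.024,W)
```

```text
shift [0.006 0.024 0.765] turn [-0.0019  0.0004  0.0003] (deg -0.0) then-shift [0.005 0.02  0.765] pos [0.428  0.0198 0.1005] j6 1.75
```

>>> jog_arm(
  moves=[
    {"tx": 0.0,"ty": 0.02,"tz": 0.4,"ax": 0.0,"ay": 0.0,"az": 0.0,"grip": 1.0},
    {"tx": 0.0,"ty": 0.0,"tz": 0.36,"ax": 0.0,"ay": 0.0,"az": 0.0,"grip": 1.0},
    {"tx": 0.0,"ty": 0.0,"tz": 0.0,"ax": 0.0,"ay": 0.0,"az": 0.0,"grip": 1.0},
    {"tx": 0.0,"ty": 0.0,"tz": 0.0,"ax": 0.0,"ay": 0.0,"az": 0.0,"grip": 0.6},
    {"tx": 0.0,"ty": 0.0,"tz": 0.0,"ax": 0.0,"ay": 0.0,"az": 0.0,"grip": 0.6},
    {"tx": 0.0,"ty": 0.0,"tz": 0.0,"ax": 0.0,"ay": 0.0,"az": 0.0,"grip": 0.6},
  ],
)

```text
clock: 8.12
position: [0.4343, 0.0195, 0.0296]
eef_rot: [0.754, 0.657, 0.001, 0.001]
contact_force: [-1.5, 0.5, 6.4]
grip_width: 0.0653
grasp_force: 67.1
```

Run:
```python
from h import *
go(.5505,-.2796,.236,W)
```

```text
shift [-2.801  1.57  -2.06 ] turn [ 0.0011 -0.0002  0.0001] (deg -0.0) then-shift [-2.802  1.564 -2.064] pos [0.4343 0.0195 0.0296] j6 1.75
```

>>> jog_arm(
  moves=[
    {"tx": 0.0,"ty": 0.0,"tz": -0.2,"ax": 0.0,"ay": 0.0,"az": 0.0,"grip": 0.6},
    {"tx": 0.0,"ty": 0.0,"tz": -0.5,"ax": 0.0,"ay": 0.0,"az": 0.0,"grip": 0.6},
    {"tx": 0.0,"ty": 0.0,"tz": -0.5,"ax": 0.0,"ay": 0.0,"az": 0.0,"grip": 0.6},
    {"tx": 0.0,"ty": 0.0,"tz": -0.5,"ax": 0.0,"ay": 0.0,"az": 0.0,"grip": 0.6},
    {"tx": 0.0,"ty": 0.0,"tz": -0.4,"ax": 0.0,"ay": 0.0,"az": 0.0,"grip": 0.6},
    {"tx": 0.0,"ty": 0.0,"tz": 0.0,"ax": 0.0,"ay": 0.0,"az": 0.0,"grip": 0.6},
  ],
)

```text
clock: 8.88
position: [0.4345, 0.0195, 0.2419]
eef_rot: [0.754, 0.657, 0.003, 0.003]
contact_force: [0.3, -0.0, -1.3]
grip_width: 0.0651
grasp_force: 66.9
```

Run:
```python
from h import *
go(.5505,-.2796,.236,W); print(get_state()['grip_width'])
d,P=cloud('scene'); save(d,'pics/held.png',(180,100,420,280),3.2)
```

```text
shift [-2.803  1.56   0.067] turn [ 0.0025 -0.0005  0.0001] (deg -0.0) then-shift [-2.803  1.562  0.059] pos [0.4345 0.0195 0.2419] j6 1.75
0.06508730201415402
```

View pics/held.png

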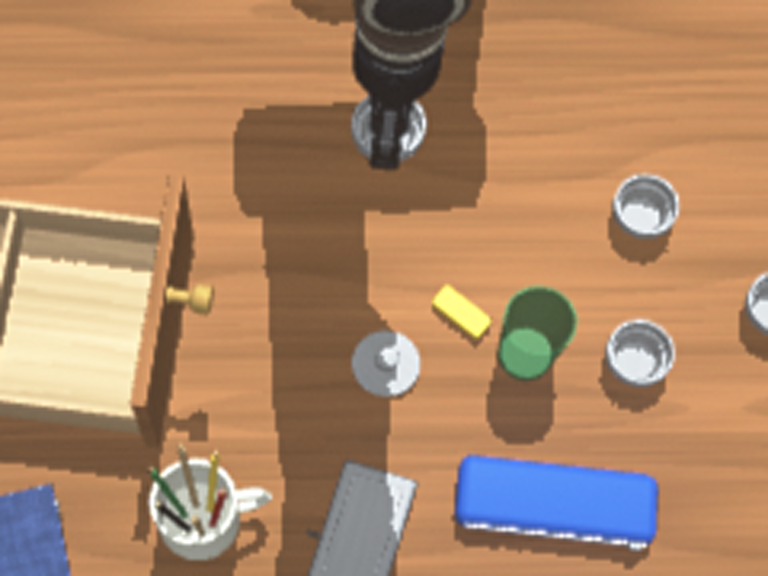

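>>> jog_arm(
  moves=[
    {"tx": -0.2,"ty": 0.11,"tz": 0.0,"ax": 0.0,"ay": 0.0,"az": 0.0,"grip": 0.6},
    {"tx": -0.4,"ty": 0.22,"tz": 0.0,"ax": 0.0,"ay": 0.0,"az": 0.0,"grip": 0.6},
    {"tx": -0.5,"ty": 0.28,"tz": 0.0,"ax": 0.0,"ay": 0.0,"az": 0.0,"grip": 0.6},
    {"tx": -0.5,"ty": 0.28,"tz": 0.0,"ax": 0.0,"ay": 0.0,"az": 0.0,"grip": 0.6},
    {"tx": -0.5,"ty": 0.28,"tz": 0.0,"ax": 0.0,"ay": 0.0,"az": 0.0,"grip": 0.6},
    {"tx": -0.4,"ty": 0.22,"tz": 0.0,"ax": 0.0,"ay": 0.0,"az": 0.0,"grip": 0.6},
    {"tx": -0.3,"ty": 0.17,"tz": 0.0,"ax": 0.0,"ay": 0.0,"az": 0.0,"grip": 0.6},
    {"tx": 0.0,"ty": 0.0,"tz": 0.0,"ax": 0.0,"ay": 0.0,"az": 0.0,"grip": 0.6},
  ],
)

```text
clock: 9.93
position: [0.5485, -0.2812, 0.235]
eef_rot: [0.755, 0.656, -0.001, -0.001]
contact_force: [0.4, -0.1, -1.3]
grip_width: 0.0648
grasp_force: 66.8
```

Run:
```python
from h import *
go(.5505,-.2796,.055,W); print(get_state()['grip_width'])
d,P=cloud('scene')
o=np.array([.138,.990]); w=np.array([.99,-.138])
for lo,hi in((.017,.03),(.06,.085),(.155,.175)):
    m=(P[...,2]>lo)&(P[...,2]<hi)&(P[...,0]>.4)&(P[...,0]<.72)&(P[...,1]>-.42)&(P[...,1]<-.14)
    q=P[m][:,:2]; print(lo,len(q),'o',np.percentile(q@o,[1,5,95,99]).round(3),'w',np.percentile(q@w,[1,5,95,99]).round(3))
```

```text
shift [0.017 0.022 1.8  ] turn [-0.0009 -0.0003 -0.0007] (deg 0.1) then-shift [0.019 0.017 1.8  ] pos [ 0.5485 -0.2812  0.235 ] j6 1.24
0.06484358311756669
0.017 1916 o [-0.324 -0.309 -0.15  -0.11 ] w [0.488 0.499 0.67  0.693]
0.06 646 o [-0.331 -0.32  -0.11  -0.066] w [0.478 0.484 0.699 0.734]
0.155 449 o [-0.126 -0.124 -0.076 -0.069] w [0.474 0.487 0.694 0.704]
```

>>> jog_arm(
  moves=[
    {"tx": 0.02,"ty": 0.02,"tz": 0.3,"ax": 0.0,"ay": 0.0,"az": 0.0,"grip": 0.6},
    {"tx": 0.0,"ty": 0.0,"tz": 0.5,"ax": 0.0,"ay": 0.0,"az": 0.0,"grip": 0.6},
    {"tx": 0.0,"ty": 0.0,"tz": 0.5,"ax": 0.0,"ay": 0.0,"az": 0.0,"grip": 0.6},
    {"tx": 0.0,"ty": 0.0,"tz": 0.3,"ax": 0.0,"ay": 0.0,"az": 0.0,"grip": 0.6},
    {"tx": 0.0,"ty": 0.0,"tz": 0.1,"ax": 0.0,"ay": 0.0,"az": 0.0,"grip": 0.6},
    {"tx": 0.0,"ty": 0.0,"tz": 0.07,"ax": 0.0,"ay": 0.0,"az": 0.0,"grip": 0.6},
    {"tx": 0.0,"ty": 0.0,"tz": 0.0,"ax": 0.0,"ay": 0.0,"az": 0.0,"grip": 0.6},
  ],
)

```text
clock: 10.85
position: [0.5514, -0.2776, 0.0612]
eef_rot: [0.754, 0.657, 0.0, 0.001]
contact_force: [-0.3, 0.4, -0.1]
grip_width: 0.0646
grasp_force: 66.8
```

>>> jog_arm(
  moves=[
    {"tx": 0.0,"ty": 0.0,"tz": 0.05,"ax": 0.0,"ay": 0.0,"az": 0.0,"grip": 0.6},
    {"tx": 0.0,"ty": 0.0,"tz": 0.04,"ax": 0.0,"ay": 0.0,"az": 0.0,"grip": 0.6},
    {"tx": 0.0,"ty": 0.0,"tz": 0.0,"ax": 0.0,"ay": 0.0,"az": 0.0,"grip": 0.6},
  ],
)

```text
clock: 11.22
position: [0.5513, -0.2779, 0.0517]
eef_rot: [0.754, 0.657, 0.0, 0.001]
contact_force: [-0.2, -0.8, 1.3]
grip_width: 0.0648
grasp_force: 67.0
```

>>> jog_arm(
  moves=[
    {"tx": 0.0,"ty": 0.0,"tz": 0.0,"ax": 0.0,"ay": 0.0,"az": 0.0,"grip": 1.0},
    {"tx": 0.0,"ty": 0.0,"tz": 0.0,"ax": 0.0,"ay": 0.0,"az": 0.0,"grip": 1.0},
    {"tx": 0.0,"ty": 0.0,"tz": -0.3,"ax": 0.0,"ay": 0.0,"az": 0.0,"grip": 1.0},
    {"tx": 0.0,"ty": 0.0,"tz": -0.5,"ax": 0.0,"ay": 0.0,"az": 0.0,"grip": 1.0},
    {"tx": 0.0,"ty": 0.0,"tz": -0.5,"ax": 0.0,"ay": 0.0,"az": 0.0,"grip": 1.0},
    {"tx": 0.0,"ty": 0.0,"tz": -0.5,"ax": 0.0,"ay": 0.0,"az": 0.0,"grip": 1.0},
    {"tx": 0.0,"ty": 0.0,"tz": 0.0,"ax": 0.0,"ay": 0.0,"az": 0.0,"grip": 1.0},
  ],
)

```text
clock: 12.1
position: [0.5526, -0.2785, 0.2362]
eef_rot: [0.754, 0.657, 0.002, 0.004]
contact_force: [-0.2, -0.3, -0.6]
grip_width: 0.0855
grasp_force: 0.0
```

Run:
```python
from h import *
bowls()
go(.427,.304,.23,W)
d,P=cloud('scene'); save(d,'pics/placed.png',(150,100,350,250),4)
print([tuple(np.round(o[:4],4)) for o in comps(P,.051,.063,(.48,.64),(-.34,-.2),10)])
```

```text
scene [(np.float64(0.43), np.float64(0.3029), np.float64(0.036)), (np.float64(0.5382), np.float64(0.433), np.float64(0.0357)), (np.float64(0.5727), np.float64(0.1763), np.float64(0.027)), (np.float64(0.5915), np.float64(0.2847), np.float64(0.0345)), (np.float64(0.5926), np.float64(0.0259), np.float64(0.0114)), (np.float64(0.6078), np.float64(0.161), np.float64(0.0153))]
top [(np.float64(0.587), np.float64(0.2837), np.float64(0.0345)), (np.float64(0.5862), np.float64(0.1887), np.float64(0.0203)), (np.float64(0.5875), np.float64(0.0244), np.float64(0.0112)), (np.float64(0.5354), np.float64(0.4324), np.float64(0.0347)), (np.float64(0.424), np.float64(0.3027), np.float64(0.0344))]
shift [ 5.591 -2.03   0.011] turn [0.0003 0.0001 0.0001] (deg -0.0) then-shift [ 5.59  -2.032  0.015] pos [ 0.5511 -0.2777  0.2315] j6 1.24
[(np.float64(0.5527), np.float64(-0.2766), np.float64(0.0362), np.float64(0.0618))]
```

View pics/placed.png

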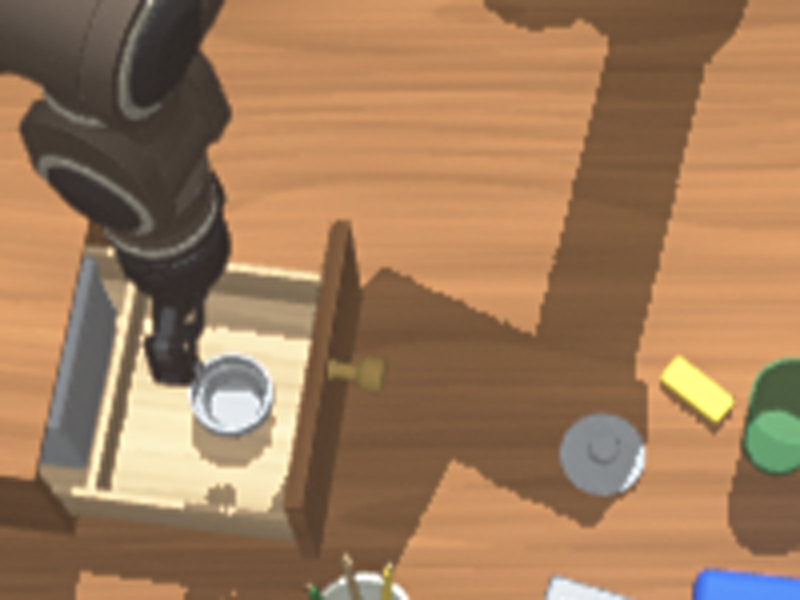

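>>> jog_arm(
  moves=[
    {"tx": 0.3,"ty": -0.11,"tz": 0.0,"ax": 0.0,"ay": 0.0,"az": 0.0,"grip": 1.0},
    {"tx": 0.57,"ty": -0.2,"tz": 0.0,"ax": 0.0,"ay": 0.0,"az": 0.0,"grip": 1.0},
    {"tx": 0.57,"ty": -0.2,"tz": 0.0,"ax": 0.0,"ay": 0.0,"az": 0.0,"grip": 1.0},
    {"tx": 0.57,"ty": -0.2,"tz": 0.0,"ax": 0.0,"ay": 0.0,"az": 0.0,"grip": 1.0},
    {"tx": 0.57,"ty": -0.2,"tz": 0.0,"ax": 0.0,"ay": 0.0,"az": 0.0,"grip": 1.0},
    {"tx": 0.57,"ty": -0.2,"tz": 0.0,"ax": 0.0,"ay": 0.0,"az": 0.0,"grip": 1.0},
    {"tx": 0.57,"ty": -0.2,"tz": 0.0,"ax": 0.0,"ay": 0.0,"az": 0.0,"grip": 1.0},
    {"tx": 0.57,"ty": -0.2,"tz": 0.0,"ax": 0.0,"ay": 0.0,"az": 0.0,"grip": 1.0},
  ],
)

```text
clock: 13.25
position: [0.4589, 0.1696, 0.2295]
eef_rot: [0.754, 0.657, -0.001, -0.0]
contact_force: [1.1, 0.5, -0.4]
grip_width: 0.0854
grasp_force: 0.0
```

>>> jog_arm(
  moves=[
    {"tx": 0.57,"ty": -0.2,"tz": 0.0,"ax": 0.0,"ay": 0.0,"az": 0.0,"grip": 1.0},
    {"tx": 0.4,"ty": -0.15,"tz": 0.2,"ax": 0.0,"ay": 0.0,"az": 0.0,"grip": 1.0},
    {"tx": 0.32,"ty": -0.14,"tz": 0.4,"ax": 0.0,"ay": 0.0,"az": 0.0,"grip": 1.0},
    {"tx": 0.0,"ty": 0.0,"tz": 0.5,"ax": 0.0,"ay": 0.0,"az": 0.0,"grip": 1.0},
    {"tx": 0.0,"ty": 0.0,"tz": 0.2,"ax": 0.0,"ay": 0.0,"az": 0.0,"grip": 1.0},
    {"tx": 0.0,"ty": 0.0,"tz": 0.0,"ax": 0.0,"ay": 0.0,"az": 0.0,"grip": 1.0},
  ],
)

```text
clock: 14.0
position: [0.4275, 0.3013, 0.098]
eef_rot: [0.754, 0.657, -0.003, -0.0]
contact_force: [0.0, -0.2, 1.0]
grip_width: 0.0855
grasp_force: 0.0
```

Run:
```python
from h import *
bowls()
go(.430,.303,.027,W)
```

```text
scene [(np.float64(0.4288), np.float64(0.301), np.float64(0.0353)), (np.float64(0.5389), np.float64(0.4335), np.float64(0.0358)), (np.float64(0.5731), np.float64(0.1761), np.float64(0.027)), (np.float64(0.5917), np.float64(0.284), np.float64(0.0354)), (np.float64(0.5938), np.float64(0.0252), np.float64(0.0116)), (np.float64(0.6004), np.float64(0.16), np.float64(0.0225))]
top [(np.float64(0.5866), np.float64(0.2838), np.float64(0.0345)), (np.float64(0.5845), np.float64(0.1921), np.float64(0.0174)), (np.float64(0.5871), np.float64(0.0251), np.float64(0.0116)), (np.float64(0.5349), np.float64(0.4331), np.float64(0.0354)), (np.float64(0.4241), np.float64(0.3022), np.float64(0.034))]
shift [0.008 0.006 0.741] turn [-0.0003  0.0002  0.0001] (deg -0.0) then-shift [0.007 0.005 0.741] pos [0.4294 0.3023 0.1011] j6 2.32
```

>>> jog_arm(
  moves=[
    {"tx": 0.01,"ty": 0.01,"tz": 0.4,"ax": 0.0,"ay": 0.0,"az": 0.0,"grip": 1.0},
    {"tx": 0.0,"ty": 0.0,"tz": 0.33,"ax": 0.0,"ay": 0.0,"az": 0.0,"grip": 1.0},
    {"tx": 0.0,"ty": 0.0,"tz": 0.0,"ax": 0.0,"ay": 0.0,"az": 0.0,"grip": 1.0},
    {"tx": 0.0,"ty": 0.0,"tz": 0.0,"ax": 0.0,"ay": 0.0,"az": 0.0,"grip": 0.6},
    {"tx": 0.0,"ty": 0.0,"tz": 0.0,"ax": 0.0,"ay": 0.0,"az": 0.0,"grip": 0.6},
    {"tx": 0.0,"ty": 0.0,"tz": 0.0,"ax": 0.0,"ay": 0.0,"az": 0.0,"grip": 0.6},
  ],
)

```text
clock: 14.85
position: [0.4319, 0.3043, 0.0312]
eef_rot: [0.754, 0.657, 0.002, 0.0]
contact_force: [-2.8, -1.6, 6.2]
grip_width: 0.0662
grasp_force: 66.1
```

>>> jog_arm(
  moves=[
    {"tx": 0.0,"ty": 0.0,"tz": -0.2,"ax": 0.0,"ay": 0.0,"az": 0.0,"grip": 0.6},
    {"tx": 0.0,"ty": 0.0,"tz": -0.5,"ax": 0.0,"ay": 0.0,"az": 0.0,"grip": 0.6},
    {"tx": 0.0,"ty": 0.0,"tz": -0.5,"ax": 0.0,"ay": 0.0,"az": 0.0,"grip": 0.6},
    {"tx": 0.0,"ty": 0.0,"tz": -0.5,"ax": 0.0,"ay": 0.0,"az": 0.0,"grip": 0.6},
    {"tx": 0.0,"ty": 0.0,"tz": -0.4,"ax": 0.0,"ay": 0.0,"az": 0.0,"grip": 0.6},
    {"tx": 0.0,"ty": 0.0,"tz": 0.0,"ax": 0.0,"ay": 0.0,"az": 0.0,"grip": 0.6},
  ],
)

```text
clock: 15.6
position: [0.4324, 0.3045, 0.2441]
eef_rot: [0.754, 0.657, 0.005, 0.001]
contact_force: [-0.1, -0.4, -1.6]
grip_width: 0.0657
grasp_force: 67.1
```

Run:
```python
from h import *
go(.5515,-.278,.24,W)
```

```text
shift [-5.606  1.982  0.018] turn [ 0.0023 -0.0021  0.0001] (deg -0.0) then-shift [-5.605  1.984  0.041] pos [0.4324 0.3045 0.2441] j6 2.32
```

>>> jog_arm(
  moves=[
    {"tx": -0.3,"ty": 0.11,"tz": 0.0,"ax": 0.0,"ay": 0.0,"az": 0.0,"grip": 0.6},
    {"tx": -0.57,"ty": 0.2,"tz": 0.0,"ax": 0.0,"ay": 0.0,"az": 0.0,"grip": 0.6},
    {"tx": -0.57,"ty": 0.2,"tz": 0.0,"ax": 0.0,"ay": 0.0,"az": 0.0,"grip": 0.6},
    {"tx": -0.57,"ty": 0.2,"tz": 0.0,"ax": 0.0,"ay": 0.0,"az": 0.0,"grip": 0.6},
    {"tx": -0.57,"ty": 0.2,"tz": 0.0,"ax": 0.0,"ay": 0.0,"az": 0.0,"grip": 0.6},
    {"tx": -0.57,"ty": 0.2,"tz": 0.0,"ax": 0.0,"ay": 0.0,"az": 0.0,"grip": 0.6},
    {"tx": -0.57,"ty": 0.2,"tz": 0.0,"ax": 0.0,"ay": 0.0,"az": 0.0,"grip": 0.6},
    {"tx": -0.57,"ty": 0.2,"tz": 0.0,"ax": 0.0,"ay": 0.0,"az": 0.0,"grip": 0.6},
  ],
)

```text
clock: 16.6
position: [0.5212, -0.1443, 0.2386]
eef_rot: [0.754, 0.657, 0.0, 0.0]
contact_force: [0.3, 0.5, -0.9]
grip_width: 0.0656
grasp_force: 67.0
```

>>> jog_arm(
  moves=[
    {"tx": -0.57,"ty": 0.2,"tz": 0.0,"ax": 0.0,"ay": 0.0,"az": 0.0,"grip": 0.6},
    {"tx": -0.42,"ty": 0.15,"tz": 0.0,"ax": 0.0,"ay": 0.0,"az": 0.0,"grip": 0.6},
    {"tx": -0.32,"ty": 0.12,"tz": 0.0,"ax": 0.0,"ay": 0.0,"az": 0.0,"grip": 0.6},
    {"tx": 0.0,"ty": 0.0,"tz": 0.0,"ax": 0.0,"ay": 0.0,"az": 0.0,"grip": 0.6},
    {"tx": 0.0,"ty": 0.0,"tz": 0.0,"ax": 0.0,"ay": 0.0,"az": 0.0,"grip": 0.6},
  ],
)

```text
clock: 17.23
position: [0.5495, -0.2781, 0.2382]
eef_rot: [0.754, 0.657, 0.0, -0.0]
contact_force: [-0.7, 0.6, -1.5]
grip_width: 0.0656
grasp_force: 67.0
```

Run:
```python
from h import *
go(.5515,-.278,.08,W); print(get_state()['grip_width'])
d,P=cloud('scene'); save(d,'pics/over2.png',(150,130,300,260),4)
```

```text
shift [0.003 0.021 1.582] turn [-0.0001 -0.0002  0.0001] (deg -0.0) then-shift [0.004 0.02  1.582] pos [ 0.5495 -0.2781  0.2382] j6 1.24
0.06556506478837851
```

>>> jog_arm(
  moves=[
    {"tx": 0.02,"ty": 0.02,"tz": 0.3,"ax": 0.0,"ay": 0.0,"az": 0.0,"grip": 0.6},
    {"tx": 0.0,"ty": 0.0,"tz": 0.5,"ax": 0.0,"ay": 0.0,"az": 0.0,"grip": 0.6},
    {"tx": 0.0,"ty": 0.0,"tz": 0.4,"ax": 0.0,"ay": 0.0,"az": 0.0,"grip": 0.6},
    {"tx": 0.0,"ty": 0.0,"tz": 0.2,"ax": 0.0,"ay": 0.0,"az": 0.0,"grip": 0.6},
    {"tx": 0.0,"ty": 0.0,"tz": 0.1,"ax": 0.0,"ay": 0.0,"az": 0.0,"grip": 0.6},
    {"tx": 0.0,"ty": 0.0,"tz": 0.07,"ax": 0.0,"ay": 0.0,"az": 0.0,"grip": 0.6},
    {"tx": 0.0,"ty": 0.0,"tz": 0.0,"ax": 0.0,"ay": 0.0,"az": 0.0,"grip": 0.6},
  ],
)

```text
clock: 18.15
position: [0.5523, -0.2766, 0.0818]
eef_rot: [0.754, 0.657, 0.0, 0.0]
contact_force: [-0.1, 0.3, -0.6]
grip_width: 0.0657
grasp_force: 67.0
```

>>> jog_arm(
  moves=[
    {"tx": 0.0,"ty": 0.0,"tz": 0.04,"ax": 0.0,"ay": 0.0,"az": 0.0,"grip": 0.6},
    {"tx": 0.0,"ty": 0.0,"tz": 0.04,"ax": 0.0,"ay": 0.0,"az": 0.0,"grip": 0.6},
    {"tx": 0.0,"ty": 0.0,"tz": 0.0,"ax": 0.0,"ay": 0.0,"az": 0.0,"grip": 0.6},
  ],
)

```text
clock: 18.52
position: [0.5519, -0.2768, 0.073]
eef_rot: [0.754, 0.657, -0.0, -0.0]
contact_force: [0.4, -0.5, 0.0]
grip_width: 0.0662
grasp_force: 67.0
```

>>> jog_arm(
  moves=[
    {"tx": 0.0,"ty": 0.0,"tz": 0.03,"ax": 0.0,"ay": 0.0,"az": 0.0,"grip": 0.6},
    {"tx": 0.0,"ty": 0.0,"tz": 0.0,"ax": 0.0,"ay": 0.0,"az": 0.0,"grip": 0.6},
  ],
)

```text
clock: 18.77
position: [0.5521, -0.2769, 0.0703]
eef_rot: [0.754, 0.657, 0.0, 0.0]
contact_force: [0.2, 0.4, -0.2]
grip_width: 0.066
grasp_force: 67.1
```

>>> jog_arm(
  moves=[
    {"tx": 0.0,"ty": 0.0,"tz": 0.0,"ax": 0.0,"ay": 0.0,"az": 0.0,"grip": 1.0},
    {"tx": 0.0,"ty": 0.0,"tz": 0.0,"ax": 0.0,"ay": 0.0,"az": 0.0,"grip": 1.0},
    {"tx": 0.0,"ty": 0.0,"tz": -0.3,"ax": 0.0,"ay": 0.0,"az": 0.0,"grip": 1.0},
    {"tx": 0.0,"ty": 0.0,"tz": -0.5,"ax": 0.0,"ay": 0.0,"az": 0.0,"grip": 1.0},
    {"tx": 0.0,"ty": 0.0,"tz": -0.5,"ax": 0.0,"ay": 0.0,"az": 0.0,"grip": 1.0},
    {"tx": 0.0,"ty": 0.0,"tz": -0.3,"ax": 0.0,"ay": 0.0,"az": 0.0,"grip": 1.0},
    {"tx": 0.0,"ty": 0.0,"tz": 0.0,"ax": 0.0,"ay": 0.0,"az": 0.0,"grip": 1.0},
  ],
)

```text
clock: 19.65
position: [0.5532, -0.2773, 0.2335]
eef_rot: [0.754, 0.657, 0.001, 0.003]
contact_force: [-0.0, 0.6, 0.8]
grip_width: 0.0852
grasp_force: 0.0
```

```bash
cat >> h.py <<'E'
def stack(n):
    d,P=cloud('scene'); z=.022+.017*(n-1)+.036
    print('rim',z,[tuple(np.round(o[:4],4)) for o in comps(P,z-.007,z+.005,(.48,.64),(-.34,-.2),10)])
    print('any above',[tuple(np.round(o[:4],4)) for o in comps(P,.05,.16,(.49,.62),(-.34,-.2),10)])
E
python3 - <<'E'
from h import *
bowls(); stack(2)
go(.5915,.284,.23,W)
E
```

```text
scene [(np.float64(0.5395), np.float64(0.4338), np.float64(0.0349)), (np.float64(0.5737), np.float64(0.1758), np.float64(0.027)), (np.float64(0.5912), np.float64(0.2843), np.float64(0.035)), (np.float64(0.5924), np.float64(0.025), np.float64(0.0107))]
top [(np.float64(0.5871), np.float64(0.2836), np.float64(0.0343)), (np.float64(0.5847), np.float64(0.1841), np.float64(0.0246)), (np.float64(0.5877), np.float64(0.0249), np.float64(0.0115)), (np.float64(0.535), np.float64(0.4325), np.float64(0.0349))]
rim 0.075 [(np.float64(0.5524), np.float64(-0.2762), np.float64(0.0355), np.float64(0.0779))]
any above [(np.float64(0.553), np.float64(-0.277), np.float64(0.0355), np.float64(0.0767))]
shift [ 5.607e+00 -3.770e-01 -5.000e-03] turn [-0.0005 -0.0002  0.0001] (deg -0.0) then-shift [ 5.607 -0.38  -0.009] pos [ 0.5517 -0.2766  0.2291] j6 1.24
```

>>> jog_arm(
  moves=[
    {"tx": 0.3,"ty": -0.02,"tz": 0.0,"ax": 0.0,"ay": 0.0,"az": 0.0,"grip": 1.0},
    {"tx": 0.6,"ty": -0.04,"tz": 0.0,"ax": 0.0,"ay": 0.0,"az": 0.0,"grip": 1.0},
    {"tx": 0.6,"ty": -0.04,"tz": 0.0,"ax": 0.0,"ay": 0.0,"az": 0.0,"grip": 1.0},
    {"tx": 0.6,"ty": -0.04,"tz": 0.0,"ax": 0.0,"ay": 0.0,"az": 0.0,"grip": 1.0},
    {"tx": 0.6,"ty": -0.04,"tz": 0.0,"ax": 0.0,"ay": 0.0,"az": 0.0,"grip": 1.0},
    {"tx": 0.6,"ty": -0.04,"tz": 0.0,"ax": 0.0,"ay": 0.0,"az": 0.0,"grip": 1.0},
    {"tx": 0.6,"ty": -0.04,"tz": 0.0,"ax": 0.0,"ay": 0.0,"az": 0.0,"grip": 1.0},
    {"tx": 0.6,"ty": -0.04,"tz": 0.0,"ax": 0.0,"ay": 0.0,"az": 0.0,"grip": 1.0},
  ],
)

```text
clock: 20.8
position: [0.5835, 0.1748, 0.2286]
eef_rot: [0.754, 0.657, -0.001, -0.0]
contact_force: [1.1, -0.7, -0.2]
grip_width: 0.0857
grasp_force: 0.0
```

>>> jog_arm(
  moves=[
    {"tx": 0.6,"ty": -0.04,"tz": 0.0,"ax": 0.0,"ay": 0.0,"az": 0.0,"grip": 1.0},
    {"tx": 0.5,"ty": -0.04,"tz": 0.0,"ax": 0.0,"ay": 0.0,"az": 0.0,"grip": 1.0},
    {"tx": 0.0,"ty": 0.0,"tz": 0.0,"ax": 0.0,"ay": 0.0,"az": 0.0,"grip": 1.0},
    {"tx": 0.0,"ty": 0.0,"tz": 0.3,"ax": 0.0,"ay": 0.0,"az": 0.0,"grip": 1.0},
    {"tx": 0.0,"ty": 0.0,"tz": 0.5,"ax": 0.0,"ay": 0.0,"az": 0.0,"grip": 1.0},
    {"tx": 0.0,"ty": 0.0,"tz": 0.5,"ax": 0.0,"ay": 0.0,"az": 0.0,"grip": 1.0},
    {"tx": 0.0,"ty": 0.0,"tz": 0.0,"ax": 0.0,"ay": 0.0,"az": 0.0,"grip": 1.0},
    {"tx": 0.0,"ty": 0.0,"tz": 0.0,"ax": 0.0,"ay": 0.0,"az": 0.0,"grip": 1.0},
  ],
)

```text
clock: 21.8
position: [0.592, 0.2827, 0.1017]
eef_rot: [0.754, 0.656, 0.0, 0.0]
contact_force: [0.7, 0.3, 0.1]
grip_width: 0.0855
grasp_force: 0.0
```

Run:
```python
from h import *
bowls()
go(.5915,.284,.027,W)
```

```text
scene [(np.float64(0.5408), np.float64(0.4339), np.float64(0.0358)), (np.float64(0.5666), np.float64(0.1747), np.float64(0.0232)), (np.float64(0.5911), np.float64(0.2832), np.float64(0.0349)), (np.float64(0.5955), np.float64(0.0269), np.float64(0.0107))]
top [(np.float64(0.5866), np.float64(0.2835), np.float64(0.0339)), (np.float64(0.5781), np.float64(0.1902), np.float64(0.0207)), (np.float64(0.588), np.float64(0.0252), np.float64(0.0114))]
shift [ 0.002 -0.017  0.761] turn [ 0.0011 -0.0007  0.    ] (deg -0.0) then-shift [ 0.004 -0.015  0.761] pos [0.5929 0.2834 0.1031] j6 2.16
```

>>> jog_arm(
  moves=[
    {"tx": 0.0,"ty": -0.01,"tz": 0.4,"ax": 0.0,"ay": 0.0,"az": 0.0,"grip": 1.0},
    {"tx": 0.0,"ty": 0.0,"tz": 0.36,"ax": 0.0,"ay": 0.0,"az": 0.0,"grip": 1.0},
    {"tx": 0.0,"ty": 0.0,"tz": 0.0,"ax": 0.0,"ay": 0.0,"az": 0.0,"grip": 1.0},
    {"tx": 0.0,"ty": 0.0,"tz": 0.0,"ax": 0.0,"ay": 0.0,"az": 0.0,"grip": 0.6},
    {"tx": 0.0,"ty": 0.0,"tz": 0.0,"ax": 0.0,"ay": 0.0,"az": 0.0,"grip": 0.6},
    {"tx": 0.0,"ty": 0.0,"tz": 0.0,"ax": 0.0,"ay": 0.0,"az": 0.0,"grip": 0.6},
  ],
)

```text
clock: 22.65
position: [0.5923, 0.2842, 0.0279]
eef_rot: [0.754, 0.657, 0.003, 0.001]
contact_force: [-0.2, -0.8, 6.6]
grip_width: 0.0661
grasp_force: 67.4
```

>>> jog_arm(
  moves=[
    {"tx": 0.0,"ty": 0.0,"tz": -0.2,"ax": 0.0,"ay": 0.0,"az": 0.0,"grip": 0.6},
    {"tx": 0.0,"ty": 0.0,"tz": -0.5,"ax": 0.0,"ay": 0.0,"az": 0.0,"grip": 0.6},
    {"tx": 0.0,"ty": 0.0,"tz": -0.5,"ax": 0.0,"ay": 0.0,"az": 0.0,"grip": 0.6},
    {"tx": 0.0,"ty": 0.0,"tz": -0.5,"ax": 0.0,"ay": 0.0,"az": 0.0,"grip": 0.6},
    {"tx": 0.0,"ty": 0.0,"tz": -0.4,"ax": 0.0,"ay": 0.0,"az": 0.0,"grip": 0.6},
    {"tx": 0.0,"ty": 0.0,"tz": 0.0,"ax": 0.0,"ay": 0.0,"az": 0.0,"grip": 0.6},
    {"tx": 0.0,"ty": 0.0,"tz": 0.0,"ax": 0.0,"ay": 0.0,"az": 0.0,"grip": 0.6},
  ],
)

```text
clock: 23.52
position: [0.5906, 0.2833, 0.2346]
eef_rot: [0.754, 0.657, 0.0, 0.0]
contact_force: [-0.4, -0.3, -2.3]
grip_width: 0.0664
grasp_force: 67.2
```

Run:
```python
from h import *
go(.552,-.276,.24,W)
```

```text
shift [-5.593  0.388 -0.056] turn [ 0.0002 -0.0001  0.0001] (deg -0.0) then-shift [-5.592  0.39  -0.054] pos [0.5906 0.2833 0.2346] j6 2.16
```

>>> jog_arm(
  moves=[
    {"tx": -0.3,"ty": 0.02,"tz": -0.05,"ax": 0.0,"ay": 0.0,"az": 0.0,"grip": 0.6},
    {"tx": -0.6,"ty": 0.04,"tz": 0.0,"ax": 0.0,"ay": 0.0,"az": 0.0,"grip": 0.6},
    {"tx": -0.6,"ty": 0.04,"tz": 0.0,"ax": 0.0,"ay": 0.0,"az": 0.0,"grip": 0.6},
    {"tx": -0.6,"ty": 0.04,"tz": 0.0,"ax": 0.0,"ay": 0.0,"az": 0.0,"grip": 0.6},
    {"tx": -0.6,"ty": 0.04,"tz": 0.0,"ax": 0.0,"ay": 0.0,"az": 0.0,"grip": 0.6},
    {"tx": -0.6,"ty": 0.04,"tz": 0.0,"ax": 0.0,"ay": 0.0,"az": 0.0,"grip": 0.6},
    {"tx": -0.6,"ty": 0.04,"tz": 0.0,"ax": 0.0,"ay": 0.0,"az": 0.0,"grip": 0.6},
    {"tx": -0.6,"ty": 0.04,"tz": 0.0,"ax": 0.0,"ay": 0.0,"az": 0.0,"grip": 0.6},
  ],
)

```text
clock: 24.52
position: [0.5572, -0.1683, 0.2377]
eef_rot: [0.754, 0.657, -0.001, -0.001]
contact_force: [1.1, -0.5, -0.9]
grip_width: 0.0659
grasp_force: 67.2
```

>>> jog_arm(
  moves=[
    {"tx": -0.6,"ty": 0.04,"tz": 0.0,"ax": 0.0,"ay": 0.0,"az": 0.0,"grip": 0.6},
    {"tx": -0.3,"ty": 0.03,"tz": 0.0,"ax": 0.0,"ay": 0.0,"az": 0.0,"grip": 0.6},
    {"tx": -0.19,"ty": 0.02,"tz": 0.0,"ax": 0.0,"ay": 0.0,"az": 0.0,"grip": 0.6},
    {"tx": 0.0,"ty": 0.0,"tz": 0.0,"ax": 0.0,"ay": 0.0,"az": 0.0,"grip": 0.6},
    {"tx": 0.0,"ty": 0.0,"tz": 0.0,"ax": 0.0,"ay": 0.0,"az": 0.0,"grip": 0.6},
  ],
)

```text
clock: 25.15
position: [0.5522, -0.2747, 0.2389]
eef_rot: [0.754, 0.657, 0.0, -0.001]
contact_force: [0.1, 0.2, -1.5]
grip_width: 0.0662
grasp_force: 67.2
```

Run:
```python
from h import *
go(.552,-.276,.094,W); print(get_state()['grip_width'])
```

```text
shift [-1.400e-02  1.000e-03  1.449e+00] turn [-0.0002 -0.0002  0.0005] (deg -0.1) then-shift [-1.300e-02 -1.000e-03  1.449e+00] pos [ 0.5522 -0.2747  0.2389] j6 1.25
0.0662381580404212
```

>>> jog_arm(
  moves=[
    {"tx": -0.01,"ty": 0.0,"tz": 0.3,"ax": 0.0,"ay": 0.0,"az": 0.0,"grip": 0.6},
    {"tx": 0.0,"ty": 0.0,"tz": 0.5,"ax": 0.0,"ay": 0.0,"az": 0.0,"grip": 0.6},
    {"tx": 0.0,"ty": 0.0,"tz": 0.4,"ax": 0.0,"ay": 0.0,"az": 0.0,"grip": 0.6},
    {"tx": 0.0,"ty": 0.0,"tz": 0.15,"ax": 0.0,"ay": 0.0,"az": 0.0,"grip": 0.6},
    {"tx": 0.0,"ty": 0.0,"tz": 0.1,"ax": 0.0,"ay": 0.0,"az": 0.0,"grip": 0.6},
    {"tx": 0.0,"ty": 0.0,"tz": 0.05,"ax": 0.0,"ay": 0.0,"az": 0.0,"grip": 0.6},
    {"tx": 0.0,"ty": 0.0,"tz": 0.0,"ax": 0.0,"ay": 0.0,"az": 0.0,"grip": 0.6},
    {"tx": 0.0,"ty": 0.0,"tz": 0.0,"ax": 0.0,"ay": 0.0,"az": 0.0,"grip": 0.6},
  ],
)

```text
clock: 26.15
position: [0.5526, -0.2771, 0.0904]
eef_rot: [0.754, 0.657, 0.0, 0.001]
contact_force: [-0.2, 0.6, -1.3]
grip_width: 0.0659
grasp_force: 67.2
```

>>> jog_arm(
  moves=[
    {"tx": 0.0,"ty": 0.0,"tz": 0.04,"ax": 0.0,"ay": 0.0,"az": 0.0,"grip": 0.6},
    {"tx": 0.0,"ty": 0.0,"tz": 0.03,"ax": 0.0,"ay": 0.0,"az": 0.0,"grip": 0.6},
    {"tx": 0.0,"ty": 0.0,"tz": 0.0,"ax": 0.0,"ay": 0.0,"az": 0.0,"grip": 0.6},
  ],
)

```text
clock: 26.52
position: [0.5523, -0.2771, 0.0838]
eef_rot: [0.754, 0.657, 0.0, 0.001]
contact_force: [-3.0, 0.7, 7.6]
grip_width: 0.0659
grasp_force: 68.1
```

>>> jog_arm(
  moves=[
    {"tx": 0.0,"ty": 0.0,"tz": 0.0,"ax": 0.0,"ay": 0.0,"az": 0.0,"grip": 1.0},
    {"tx": 0.0,"ty": 0.0,"tz": 0.0,"ax": 0.0,"ay": 0.0,"az": 0.0,"grip": 1.0},
    {"tx": 0.0,"ty": 0.0,"tz": -0.3,"ax": 0.0,"ay": 0.0,"az": 0.0,"grip": 1.0},
    {"tx": 0.0,"ty": 0.0,"tz": -0.5,"ax": 0.0,"ay": 0.0,"az": 0.0,"grip": 1.0},
    {"tx": 0.0,"ty": 0.0,"tz": -0.4,"ax": 0.0,"ay": 0.0,"az": 0.0,"grip": 1.0},
    {"tx": 0.0,"ty": 0.0,"tz": -0.3,"ax": 0.0,"ay": 0.0,"az": 0.0,"grip": 1.0},
    {"tx": 0.0,"ty": 0.0,"tz": 0.0,"ax": 0.0,"ay": 0.0,"az": 0.0,"grip": 1.0},
  ],
)

```text
clock: 27.4
position: [0.5531, -0.2773, 0.2349]
eef_rot: [0.754, 0.657, 0.001, 0.002]
contact_force: [-0.7, -0.8, -0.5]
grip_width: 0.0852
grasp_force: 0.0
```

Run:
```python
from h import *
bowls(); stack(3)
go(.539,.433,.23,W)
```

```text
scene [(np.float64(0.5383), np.float64(0.4332), np.float64(0.0357)), (np.float64(0.5698), np.float64(0.1779), np.float64(0.0255)), (np.float64(0.5928), np.float64(0.0254), np.float64(0.0117))]
top [(np.float64(0.5818), np.float64(0.1951), np.float64(0.0141)), (np.float64(0.5876), np.float64(0.0251), np.float64(0.0115)), (np.float64(0.5354), np.float64(0.4336), np.float64(0.035))]
rim 0.092 [(np.float64(0.5541), np.float64(-0.2766), np.float64(0.0344), np.float64(0.095))]
any above [(np.float64(0.5542), np.float64(-0.2765), np.float64(0.0345), np.float64(0.0927))]
shift [ 7.011 -1.102  0.015] turn [-0.0006 -0.0002  0.0001] (deg -0.0) then-shift [ 7.01  -1.106  0.008] pos [ 0.5517 -0.2766  0.2308] j6 1.24
```

>>> jog_arm(
  moves=[
    {"tx": 0.3,"ty": -0.05,"tz": 0.0,"ax": 0.0,"ay": 0.0,"az": 0.0,"grip": 1.0},
    {"tx": 0.6,"ty": -0.09,"tz": 0.0,"ax": 0.0,"ay": 0.0,"az": 0.0,"grip": 1.0},
    {"tx": 0.6,"ty": -0.09,"tz": 0.0,"ax": 0.0,"ay": 0.0,"az": 0.0,"grip": 1.0},
    {"tx": 0.6,"ty": -0.1,"tz": 0.0,"ax": 0.0,"ay": 0.0,"az": 0.0,"grip": 1.0},
    {"tx": 0.6,"ty": -0.09,"tz": 0.0,"ax": 0.0,"ay": 0.0,"az": 0.0,"grip": 1.0},
    {"tx": 0.6,"ty": -0.1,"tz": 0.0,"ax": 0.0,"ay": 0.0,"az": 0.0,"grip": 1.0},
    {"tx": 0.6,"ty": -0.09,"tz": 0.0,"ax": 0.0,"ay": 0.0,"az": 0.0,"grip": 1.0},
    {"tx": 0.6,"ty": -0.1,"tz": 0.0,"ax": 0.0,"ay": 0.0,"az": 0.0,"grip": 1.0},
  ],
)

```text
clock: 28.55
position: [0.5427, 0.1805, 0.2306]
eef_rot: [0.754, 0.657, -0.001, -0.0]
contact_force: [1.4, -0.2, 0.6]
grip_width: 0.0855
grasp_force: 0.0
```

>>> jog_arm(
  moves=[
    {"tx": 0.6,"ty": -0.09,"tz": 0.0,"ax": 0.0,"ay": 0.0,"az": 0.0,"grip": 1.0},
    {"tx": 0.6,"ty": -0.1,"tz": 0.0,"ax": 0.0,"ay": 0.0,"az": 0.0,"grip": 1.0},
    {"tx": 0.6,"ty": -0.1,"tz": 0.0,"ax": 0.0,"ay": 0.0,"az": 0.0,"grip": 1.0},
    {"tx": 0.4,"ty": -0.07,"tz": 0.2,"ax": 0.0,"ay": 0.0,"az": 0.0,"grip": 1.0},
    {"tx": 0.31,"ty": -0.05,"tz": 0.4,"ax": 0.0,"ay": 0.0,"az": 0.0,"grip": 1.0},
    {"tx": 0.0,"ty": 0.0,"tz": 0.5,"ax": 0.0,"ay": 0.0,"az": 0.0,"grip": 1.0},
    {"tx": 0.0,"ty": 0.0,"tz": 0.2,"ax": 0.0,"ay": 0.0,"az": 0.0,"grip": 1.0},
    {"tx": 0.0,"ty": 0.0,"tz": 0.0,"ax": 0.0,"ay": 0.0,"az": 0.0,"grip": 1.0},
  ],
)

```text
clock: 29.55
position: [0.5357, 0.4317, 0.0982]
eef_rot: [0.754, 0.657, -0.004, -0.0]
contact_force: [0.3, 0.2, 0.4]
grip_width: 0.0855
grasp_force: 0.0
```

Run:
```python
from h import *
bowls()
go(.5385,.433,.027,W)
```

```text
scene [(np.float64(0.5133), np.float64(0.4361), np.float64(0.0195)), (np.float64(0.5451), np.float64(0.4258), np.float64(0.0315)), (np.float64(0.5609), np.float64(0.1802), np.float64(0.0162)), (np.float64(0.5937), np.float64(0.0254), np.float64(0.0119)), (np.float64(0.604), np.float64(0.1646), np.float64(0.0216))]
top [(np.float64(0.5764), np.float64(0.1893), np.float64(0.0224)), (np.float64(0.5882), np.float64(0.0249), np.float64(0.0116)), (np.float64(0.5346), np.float64(0.4337), np.float64(0.0351))]
shift [0.004 0.01  0.752] turn [-0.0002  0.0002  0.0001] (deg -0.0) then-shift [0.003 0.01  0.752] pos [0.5375 0.4328 0.1022] j6 2.39
```

>>> jog_arm(
  moves=[
    {"tx": 0.0,"ty": 0.01,"tz": 0.4,"ax": 0.0,"ay": 0.0,"az": 0.0,"grip": 1.0},
    {"tx": 0.0,"ty": 0.0,"tz": 0.35,"ax": 0.0,"ay": 0.0,"az": 0.0,"grip": 1.0},
    {"tx": 0.0,"ty": 0.0,"tz": 0.0,"ax": 0.0,"ay": 0.0,"az": 0.0,"grip": 1.0},
    {"tx": 0.0,"ty": 0.0,"tz": 0.0,"ax": 0.0,"ay": 0.0,"az": 0.0,"grip": 0.6},
    {"tx": 0.0,"ty": 0.0,"tz": 0.0,"ax": 0.0,"ay": 0.0,"az": 0.0,"grip": 0.6},
    {"tx": 0.0,"ty": 0.0,"tz": 0.0,"ax": 0.0,"ay": 0.0,"az": 0.0,"grip": 0.6},
  ],
)

```text
clock: 30.4
position: [0.5401, 0.434, 0.0308]
eef_rot: [0.754, 0.657, 0.003, 0.0]
contact_force: [-1.0, -1.1, 6.4]
grip_width: 0.0661
grasp_force: 67.5
```

>>> jog_arm(
  moves=[
    {"tx": 0.0,"ty": 0.0,"tz": -0.2,"ax": 0.0,"ay": 0.0,"az": 0.0,"grip": 0.6},
    {"tx": 0.0,"ty": 0.0,"tz": -0.5,"ax": 0.0,"ay": 0.0,"az": 0.0,"grip": 0.6},
    {"tx": 0.0,"ty": 0.0,"tz": -0.5,"ax": 0.0,"ay": 0.0,"az": 0.0,"grip": 0.6},
    {"tx": 0.0,"ty": 0.0,"tz": -0.5,"ax": 0.0,"ay": 0.0,"az": 0.0,"grip": 0.6},
    {"tx": 0.0,"ty": 0.0,"tz": -0.5,"ax": 0.0,"ay": 0.0,"az": 0.0,"grip": 0.6},
    {"tx": 0.0,"ty": 0.0,"tz": 0.0,"ax": 0.0,"ay": 0.0,"az": 0.0,"grip": 0.6},
    {"tx": 0.0,"ty": 0.0,"tz": 0.0,"ax": 0.0,"ay": 0.0,"az": 0.0,"grip": 0.6},
  ],
)

```text
clock: 31.28
position: [0.5387, 0.4329, 0.2475]
eef_rot: [0.754, 0.657, 0.0, 0.0]
contact_force: [-0.5, 0.6, -1.8]
grip_width: 0.0663
grasp_force: 67.3
```

Run:
```python
from h import *
go(.5525,-.276,.245,W)
```

```text
shift [-7.002  1.112  0.022] turn [ 0.0002 -0.0002  0.0001] (deg -0.0) then-shift [-7.002  1.116  0.025] pos [0.5387 0.4329 0.2475] j6 2.39
```

>>> jog_arm(
  moves=[
    {"tx": -0.3,"ty": 0.05,"tz": 0.0,"ax": 0.0,"ay": 0.0,"az": 0.0,"grip": 0.6},
    {"tx": -0.6,"ty": 0.09,"tz": 0.0,"ax": 0.0,"ay": 0.0,"az": 0.0,"grip": 0.6},
    {"tx": -0.6,"ty": 0.09,"tz": 0.0,"ax": 0.0,"ay": 0.0,"az": 0.0,"grip": 0.6},
    {"tx": -0.6,"ty": 0.1,"tz": 0.0,"ax": 0.0,"ay": 0.0,"az": 0.0,"grip": 0.6},
    {"tx": -0.6,"ty": 0.09,"tz": 0.0,"ax": 0.0,"ay": 0.0,"az": 0.0,"grip": 0.6},
    {"tx": -0.6,"ty": 0.1,"tz": 0.0,"ax": 0.0,"ay": 0.0,"az": 0.0,"grip": 0.6},
    {"tx": -0.6,"ty": 0.09,"tz": 0.0,"ax": 0.0,"ay": 0.0,"az": 0.0,"grip": 0.6},
    {"tx": -0.6,"ty": 0.1,"tz": 0.0,"ax": 0.0,"ay": 0.0,"az": 0.0,"grip": 0.6},
  ],
)

```text
clock: 32.28
position: [0.5458, -0.0245, 0.2455]
eef_rot: [0.754, 0.657, -0.001, -0.001]
contact_force: [1.2, 0.4, -0.7]
grip_width: 0.0659
grasp_force: 67.3
```

>>> jog_arm(
  moves=[
    {"tx": -0.6,"ty": 0.09,"tz": 0.0,"ax": 0.0,"ay": 0.0,"az": 0.0,"grip": 0.6},
    {"tx": -0.6,"ty": 0.1,"tz": 0.0,"ax": 0.0,"ay": 0.0,"az": 0.0,"grip": 0.6},
    {"tx": -0.6,"ty": 0.1,"tz": 0.0,"ax": 0.0,"ay": 0.0,"az": 0.0,"grip": 0.6},
    {"tx": -0.4,"ty": 0.07,"tz": 0.0,"ax": 0.0,"ay": 0.0,"az": 0.0,"grip": 0.6},
    {"tx": -0.3,"ty": 0.05,"tz": 0.0,"ax": 0.0,"ay": 0.0,"az": 0.0,"grip": 0.6},
    {"tx": 0.0,"ty": 0.0,"tz": 0.0,"ax": 0.0,"ay": 0.0,"az": 0.0,"grip": 0.6},
    {"tx": 0.0,"ty": 0.0,"tz": 0.0,"ax": 0.0,"ay": 0.0,"az": 0.0,"grip": 0.6},
  ],
)

```text
clock: 33.15
position: [0.5526, -0.2754, 0.246]
eef_rot: [0.754, 0.657, -0.0, -0.001]
contact_force: [0.1, 1.5, -1.3]
grip_width: 0.0663
grasp_force: 67.3
```

Run:
```python
from h import *
go(.5525,-.276,.110,W); print(get_state()['grip_width'])
```

```text
shift [-0.008  0.003  1.36 ] turn [-0.0007 -0.0003  0.0001] (deg -0.0) then-shift [-0.006 -0.     1.36 ] pos [ 0.5526 -0.2754  0.246 ] j6 1.25
0.06626220242801119
```

>>> jog_arm(
  moves=[
    {"tx": -0.01,"ty": 0.0,"tz": 0.3,"ax": 0.0,"ay": 0.0,"az": 0.0,"grip": 0.6},
    {"tx": 0.0,"ty": 0.0,"tz": 0.5,"ax": 0.0,"ay": 0.0,"az": 0.0,"grip": 0.6},
    {"tx": 0.0,"ty": 0.0,"tz": 0.3,"ax": 0.0,"ay": 0.0,"az": 0.0,"grip": 0.6},
    {"tx": 0.0,"ty": 0.0,"tz": 0.1,"ax": 0.0,"ay": 0.0,"az": 0.0,"grip": 0.6},
    {"tx": 0.0,"ty": 0.0,"tz": 0.1,"ax": 0.0,"ay": 0.0,"az": 0.0,"grip": 0.6},
    {"tx": 0.0,"ty": 0.0,"tz": 0.06,"ax": 0.0,"ay": 0.0,"az": 0.0,"grip": 0.6},
    {"tx": 0.0,"ty": 0.0,"tz": 0.0,"ax": 0.0,"ay": 0.0,"az": 0.0,"grip": 0.6},
    {"tx": 0.0,"ty": 0.0,"tz": 0.0,"ax": 0.0,"ay": 0.0,"az": 0.0,"grip": 0.6},
  ],
)

```text
clock: 34.15
position: [0.5534, -0.2772, 0.1121]
eef_rot: [0.754, 0.657, 0.0, 0.001]
contact_force: [-0.0, 0.7, -1.6]
grip_width: 0.0665
grasp_force: 67.3
```

>>> jog_arm(
  moves=[
    {"tx": 0.0,"ty": 0.0,"tz": 0.03,"ax": 0.0,"ay": 0.0,"az": 0.0,"grip": 0.6},
    {"tx": 0.0,"ty": 0.0,"tz": 0.02,"ax": 0.0,"ay": 0.0,"az": 0.0,"grip": 0.6},
    {"tx": 0.0,"ty": 0.0,"tz": 0.0,"ax": 0.0,"ay": 0.0,"az": 0.0,"grip": 0.6},
  ],
)

```text
clock: 34.52
position: [0.5529, -0.2769, 0.106]
eef_rot: [0.754, 0.657, -0.0, -0.0]
contact_force: [-0.4, -0.5, -2.2]
grip_width: 0.0663
grasp_force: 67.3
```

>>> jog_arm(
  moves=[
    {"tx": 0.0,"ty": 0.0,"tz": 0.03,"ax": 0.0,"ay": 0.0,"az": 0.0,"grip": 0.6},
    {"tx": 0.0,"ty": 0.0,"tz": 0.0,"ax": 0.0,"ay": 0.0,"az": 0.0,"grip": 0.6},
  ],
)

```text
clock: 34.78
position: [0.5533, -0.2771, 0.1038]
eef_rot: [0.754, 0.657, 0.0, 0.0]
contact_force: [-0.9, 0.3, 3.1]
grip_width: 0.0663
grasp_force: 67.6
```

>>> jog_arm(
  moves=[
    {"tx": 0.0,"ty": 0.0,"tz": 0.0,"ax": 0.0,"ay": 0.0,"az": 0.0,"grip": 1.0},
    {"tx": 0.0,"ty": 0.0,"tz": 0.0,"ax": 0.0,"ay": 0.0,"az": 0.0,"grip": 1.0},
    {"tx": 0.0,"ty": 0.0,"tz": -0.3,"ax": 0.0,"ay": 0.0,"az": 0.0,"grip": 1.0},
    {"tx": 0.0,"ty": 0.0,"tz": -0.5,"ax": 0.0,"ay": 0.0,"az": 0.0,"grip": 1.0},
    {"tx": 0.0,"ty": 0.0,"tz": -0.5,"ax": 0.0,"ay": 0.0,"az": 0.0,"grip": 1.0},
    {"tx": 0.0,"ty": 0.0,"tz": 0.0,"ax": 0.0,"ay": 0.0,"az": 0.0,"grip": 1.0},
    {"tx": 0.0,"ty": 0.0,"tz": 0.0,"ax": 0.0,"ay": 0.0,"az": 0.0,"grip": 1.0},
  ],
)

```text
clock: 35.65
position: [0.553, -0.2769, 0.2328]
eef_rot: [0.754, 0.657, -0.0, -0.0]
contact_force: [-0.7, 0.4, -0.6]
grip_width: 0.0851
grasp_force: 0.0
```

Run:
```python
from h import *
bowls(.02,.035); stack(4)
go(.592,.0252,.23,W)
```

```text
scene [(np.float64(0.5725), np.float64(0.1762), np.float64(0.0257)), (np.float64(0.5936), np.float64(0.024), np.float64(0.014))]
top [(np.float64(0.5787), np.float64(0.1733), np.float64(0.028)), (np.float64(0.5883), np.float64(0.025), np.float64(0.0115))]
rim 0.10900000000000001 [(np.float64(0.5548), np.float64(-0.2765), np.float64(0.0357), np.float64(0.1126))]
any above [(np.float64(0.5548), np.float64(-0.2765), np.float64(0.0357), np.float64(0.1086))]
shift [ 3.044 -0.023  0.018] turn [-0.0009 -0.0003  0.0001] (deg -0.0) then-shift [ 3.044 -0.025  0.015] pos [ 0.5524 -0.2766  0.2315] j6 1.24
```

>>> jog_arm(
  moves=[
    {"tx": 0.3,"ty": 0.0,"tz": 0.0,"ax": 0.0,"ay": 0.0,"az": 0.0,"grip": 1.0},
    {"tx": 0.6,"ty": 0.0,"tz": 0.0,"ax": 0.0,"ay": 0.0,"az": 0.0,"grip": 1.0},
    {"tx": 0.6,"ty": 0.0,"tz": 0.0,"ax": 0.0,"ay": 0.0,"az": 0.0,"grip": 0.7},
    {"tx": 0.6,"ty": 0.0,"tz": 0.0,"ax": 0.0,"ay": 0.0,"az": 0.0,"grip": 0.7},
    {"tx": 0.6,"ty": -0.02,"tz": 0.2,"ax": 0.0,"ay": 0.0,"az": 0.0,"grip": 0.7},
    {"tx": 0.34,"ty": 0.0,"tz": 0.5,"ax": 0.0,"ay": 0.0,"az": 0.0,"grip": 0.7},
    {"tx": 0.0,"ty": 0.0,"tz": 0.6,"ax": 0.0,"ay": 0.0,"az": 0.0,"grip": 0.7},
    {"tx": 0.0,"ty": 0.0,"tz": 0.0,"ax": 0.0,"ay": 0.0,"az": 0.0,"grip": 0.7},
  ],
)

```text
clock: 36.8
position: [0.5882, 0.0241, 0.0977]
eef_rot: [0.754, 0.657, -0.005, -0.004]
contact_force: [-0.1, 0.0, 0.4]
grip_width: 0.0599
grasp_force: 0.0
```

Run:
```python
from h import *
bowls(.02,.035)
go(.5918,.025,.028,W)
d,P=cloud('scene'); save(d,'pics/cover.png',(240,150,380,270),5)
```

```text
scene [(np.float64(0.5737), np.float64(0.1756), np.float64(0.0257)), (np.float64(0.6052), np.float64(0.1672), np.float64(0.0194))]
top [(np.float64(0.58), np.float64(0.1757), np.float64(0.0278))]
shift [ 0.014 -0.011  0.762] turn [-0.0003  0.0001  0.    ] (deg -0.0) then-shift [ 0.014 -0.011  0.762] pos [0.5927 0.0235 0.1042] j6 1.75
```

View pics/cover.png

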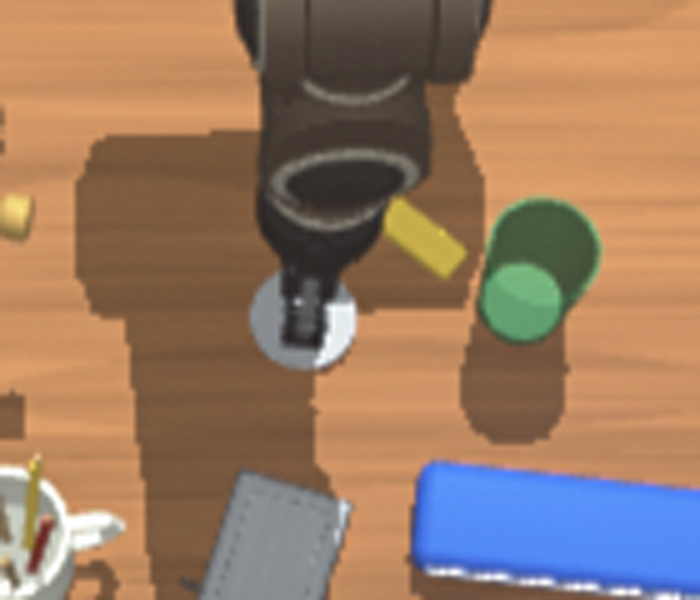

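>>> jog_arm(
  moves=[
    {"tx": 0.01,"ty": -0.01,"tz": 0.3,"ax": 0.0,"ay": 0.0,"az": 0.0,"grip": 0.7},
    {"tx": 0.0,"ty": 0.0,"tz": 0.3,"ax": 0.0,"ay": 0.0,"az": 0.0,"grip": 0.7},
    {"tx": 0.0,"ty": 0.0,"tz": 0.15,"ax": 0.0,"ay": 0.0,"az": 0.0,"grip": 0.7},
    {"tx": 0.0,"ty": 0.0,"tz": 0.0,"ax": 0.0,"ay": 0.0,"az": 0.0,"grip": 0.7},
    {"tx": 0.0,"ty": 0.0,"tz": 0.0,"ax": 0.0,"ay": 0.0,"az": 0.0,"grip": 0.7},
  ],
)

```text
clock: 37.58
position: [0.5932, 0.0247, 0.0304]
eef_rot: [0.754, 0.657, 0.001, 0.001]
contact_force: [-0.3, -0.4, 0.3]
grip_width: 0.0597
grasp_force: 0.0
```

>>> jog_arm(
  moves=[
    {"tx": 0.0,"ty": 0.0,"tz": 0.0,"ax": 0.0,"ay": 0.0,"az": 0.0,"grip": 0.15},
    {"tx": 0.0,"ty": 0.0,"tz": 0.0,"ax": 0.0,"ay": 0.0,"az": 0.0,"grip": 0.15},
    {"tx": 0.0,"ty": 0.0,"tz": 0.0,"ax": 0.0,"ay": 0.0,"az": 0.0,"grip": 0.15},
    {"tx": 0.0,"ty": 0.0,"tz": 0.0,"ax": 0.0,"ay": 0.0,"az": 0.0,"grip": 0.15},
  ],
)

```text
clock: 38.08
position: [0.5925, 0.0249, 0.0296]
eef_rot: [0.754, 0.657, 0.001, 0.001]
contact_force: [-1.3, 0.0, 5.8]
grip_width: 0.0212
grasp_force: 58.6
```

>>> jog_arm(
  moves=[
    {"tx": 0.0,"ty": 0.0,"tz": -0.2,"ax": 0.0,"ay": 0.0,"az": 0.0,"grip": 0.15},
    {"tx": 0.0,"ty": 0.0,"tz": -0.5,"ax": 0.0,"ay": 0.0,"az": 0.0,"grip": 0.15},
    {"tx": 0.0,"ty": 0.0,"tz": -0.5,"ax": 0.0,"ay": 0.0,"az": 0.0,"grip": 0.15},
    {"tx": 0.0,"ty": 0.0,"tz": -0.5,"ax": 0.0,"ay": 0.0,"az": 0.0,"grip": 0.15},
    {"tx": 0.0,"ty": 0.0,"tz": -0.4,"ax": 0.0,"ay": 0.0,"az": 0.0,"grip": 0.15},
    {"tx": 0.0,"ty": 0.0,"tz": 0.0,"ax": 0.0,"ay": 0.0,"az": 0.0,"grip": 0.15},
    {"tx": 0.0,"ty": 0.0,"tz": 0.0,"ax": 0.0,"ay": 0.0,"az": 0.0,"grip": 0.15},
  ],
)

```text
clock: 38.95
position: [0.5917, 0.0249, 0.2376]
eef_rot: [0.754, 0.657, -0.0, -0.0]
contact_force: [-0.1, -0.1, -0.4]
grip_width: 0.0217
grasp_force: 58.9
```

Run:
```python
from h import *
go(.553,-.277,.238,W); print(get_state()['grip_width'])
d,P=cloud('top'); save(d,'pics/covheld.png',(200,150,340,270),5)
```

```text
shift [-3.043  0.032 -0.004] turn [-0.0003  0.0001  0.0002] (deg -0.0) then-shift [-3.043  0.033 -0.004] pos [0.5917 0.0249 0.2376] j6 1.75
0.02169856379483544
```

View pics/covheld.png

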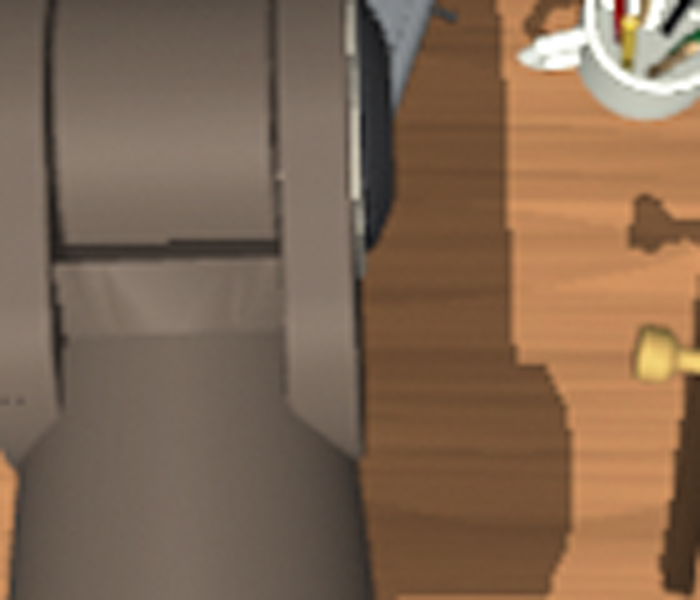

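The view shows only the arm, which hides the cover, but the finger opening of 21.7 mm shows the knob is held. I'll move it over the stack.

>>> jog_arm(
  moves=[
    {"tx": -0.3,"ty": 0.0,"tz": 0.0,"ax": 0.0,"ay": 0.0,"az": 0.0,"grip": 0.15},
    {"tx": -0.5,"ty": 0.0,"tz": 0.0,"ax": 0.0,"ay": 0.0,"az": 0.0,"grip": 0.15},
    {"tx": -0.6,"ty": 0.01,"tz": 0.0,"ax": 0.0,"ay": 0.0,"az": 0.0,"grip": 0.15},
    {"tx": -0.6,"ty": 0.01,"tz": 0.0,"ax": 0.0,"ay": 0.0,"az": 0.0,"grip": 0.15},
    {"tx": -0.5,"ty": 0.01,"tz": 0.0,"ax": 0.0,"ay": 0.0,"az": 0.0,"grip": 0.15},
    {"tx": -0.4,"ty": 0.0,"tz": 0.0,"ax": 0.0,"ay": 0.0,"az": 0.0,"grip": 0.15},
    {"tx": -0.14,"ty": 0.0,"tz": 0.0,"ax": 0.0,"ay": 0.0,"az": 0.0,"grip": 0.15},
    {"tx": 0.0,"ty": 0.0,"tz": 0.0,"ax": 0.0,"ay": 0.0,"az": 0.0,"grip": 0.15},
  ],
)

```text
clock: 40.0
position: [0.5526, -0.2768, 0.2371]
eef_rot: [0.755, 0.656, -0.0, -0.001]
contact_force: [0.9, 0.3, -0.3]
grip_width: 0.0217
grasp_force: 58.9
```

Run:
```python
from h import *
d,P=cloud('scene')
go(.553,-.277,.142,W); print(get_state()['grip_width'])
print([tuple(np.round(o[:4],4)) for o in comps(P,.2,.222,(.49,.62),(-.34,-.2),10)]); stack(4)
```

```text
shift [-0.011  0.004  0.956] turn [-0.0005 -0.0003  0.0001] (deg -0.0) then-shift [-0.01   0.002  0.956] pos [ 0.5529 -0.276   0.2376] j6 1.25
0.02197847917895317
[(np.float64(0.5541), np.float64(-0.275), np.float64(0.036), np.float64(0.2205))]
rim 0.10900000000000001 [(np.float64(0.5551), np.float64(-0.2765), np.float64(0.0344), np.float64(0.1131))]
any above [(np.float64(0.555), np.float64(-0.2762), np.float64(0.0346), np.float64(0.1098))]
```

>>> jog_arm(
  moves=[
    {"tx": -0.01,"ty": 0.01,"tz": 0.2,"ax": 0.0,"ay": 0.0,"az": 0.0,"grip": 0.15},
    {"tx": 0.0,"ty": 0.0,"tz": 0.3,"ax": 0.0,"ay": 0.0,"az": 0.0,"grip": 0.15},
    {"tx": 0.0,"ty": 0.0,"tz": 0.3,"ax": 0.0,"ay": 0.0,"az": 0.0,"grip": 0.15},
    {"tx": 0.0,"ty": 0.0,"tz": 0.1,"ax": 0.0,"ay": 0.0,"az": 0.0,"grip": 0.15},
    {"tx": 0.0,"ty": 0.0,"tz": 0.05,"ax": 0.0,"ay": 0.0,"az": 0.0,"grip": 0.15},
    {"tx": 0.0,"ty": 0.0,"tz": 0.03,"ax": 0.0,"ay": 0.0,"az": 0.0,"grip": 0.15},
    {"tx": 0.0,"ty": 0.0,"tz": 0.0,"ax": 0.0,"ay": 0.0,"az": 0.0,"grip": 0.15},
    {"tx": 0.0,"ty": 0.0,"tz": 0.0,"ax": 0.0,"ay": 0.0,"az": 0.0,"grip": 0.15},
  ],
)

```text
clock: 41.1
position: [0.5543, -0.278, 0.1413]
eef_rot: [0.754, 0.657, 0.0, 0.001]
contact_force: [0.4, 0.0, -1.5]
grip_width: 0.0213
grasp_force: 58.9
```

>>> jog_arm(
  moves=[
    {"tx": 0.0,"ty": 0.0,"tz": 0.03,"ax": 0.0,"ay": 0.0,"az": 0.0,"grip": 0.15},
    {"tx": 0.0,"ty": 0.0,"tz": 0.02,"ax": 0.0,"ay": 0.0,"az": 0.0,"grip": 0.15},
    {"tx": 0.0,"ty": 0.0,"tz": 0.0,"ax": 0.0,"ay": 0.0,"az": 0.0,"grip": 0.15},
  ],
)

```text
clock: 41.48
position: [0.5538, -0.2778, 0.1352]
eef_rot: [0.754, 0.657, -0.0, -0.0]
contact_force: [0.1, -0.7, -0.7]
grip_width: 0.0217
grasp_force: 58.9
```

>>> jog_arm(
  moves=[
    {"tx": 0.0,"ty": 0.0,"tz": 0.03,"ax": 0.0,"ay": 0.0,"az": 0.0,"grip": 0.15},
    {"tx": 0.0,"ty": 0.0,"tz": 0.0,"ax": 0.0,"ay": 0.0,"az": 0.0,"grip": 0.15},
  ],
)

```text
clock: 41.72
position: [0.5541, -0.2779, 0.1326]
eef_rot: [0.754, 0.657, 0.0, 0.0]
contact_force: [-0.5, 0.3, 0.5]
grip_width: 0.0215
grasp_force: 58.9
```

>>> jog_arm(
  moves=[
    {"tx": 0.0,"ty": 0.0,"tz": 0.0,"ax": 0.0,"ay": 0.0,"az": 0.0,"grip": 0.6},
    {"tx": 0.0,"ty": 0.0,"tz": 0.0,"ax": 0.0,"ay": 0.0,"az": 0.0,"grip": 0.6},
    {"tx": 0.0,"ty": 0.0,"tz": 0.0,"ax": 0.0,"ay": 0.0,"az": 0.0,"grip": 0.6},
    {"tx": 0.0,"ty": 0.0,"tz": -0.2,"ax": 0.0,"ay": 0.0,"az": 0.0,"grip": 0.6},
    {"tx": 0.0,"ty": 0.0,"tz": -0.4,"ax": 0.0,"ay": 0.0,"az": 0.0,"grip": 0.6},
    {"tx": 0.0,"ty": 0.0,"tz": -0.4,"ax": 0.0,"ay": 0.0,"az": 0.0,"grip": 0.6},
    {"tx": 0.0,"ty": 0.0,"tz": 0.0,"ax": 0.0,"ay": 0.0,"az": 0.0,"grip": 0.6},
    {"tx": 0.0,"ty": 0.0,"tz": 0.0,"ax": 0.0,"ay": 0.0,"az": 0.0,"grip": 0.6},
  ],
)

```text
clock: 42.72
position: [0.5539, -0.2777, 0.232]
eef_rot: [0.754, 0.657, -0.0, -0.0]
contact_force: [0.0, 0.2, 0.1]
grip_width: 0.0515
grasp_force: 0.0
```

Run:
```python
from h import *
d,P=cloud('scene'); save(d,'pics/seated.png',(170,130,300,250),5)
go(.5708,-.154,.238,W)
for lo,hi in((.095,.107),(.107,.118),(.12,.145)): print([tuple(np.round(o[:5],4)) for o in comps(P,lo,hi,(.49,.62),(-.34,-.2),5)])
```

```text
shift [ 1.248  0.    -0.066] turn [-0.0005 -0.0002  0.0001] (deg -0.0) then-shift [ 1.248  0.    -0.066] pos [ 0.5536 -0.2776  0.2314] j6 1.24
[(np.float64(0.5741), np.float64(-0.2686), np.float64(0.0273), np.float64(0.1056), np.float64(18.0))]
[(np.float64(0.5559), np.float64(-0.2768), np.float64(0.0357), np.float64(0.1167), np.float64(253.0))]
[(np.float64(0.5551), np.float64(-0.2778), np.float64(0.0135), np.float64(0.1381), np.float64(50.0))]
```

View pics/seated.png

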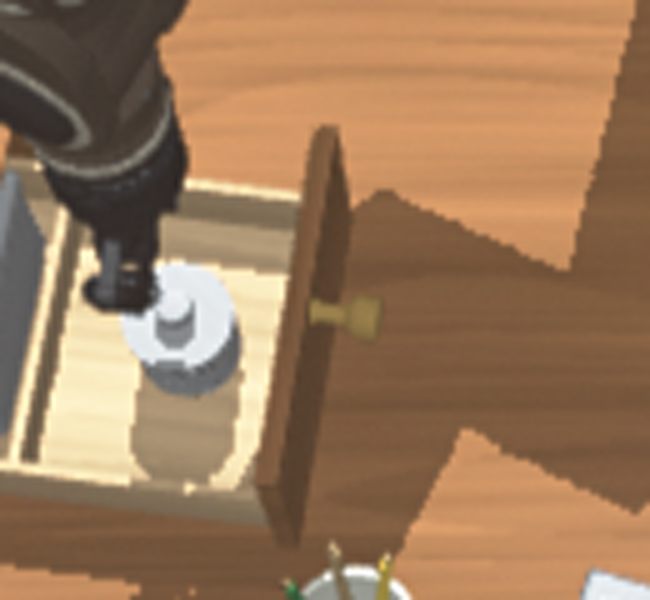

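Run:
```python
from h import *
go(.576,-.1136,.148,W)
```

```text
shift [ 1.655 -0.002  0.835] turn [-0.0005 -0.0002  0.0001] (deg -0.0) then-shift [ 1.655 -0.004  0.834] pos [ 0.5536 -0.2776  0.2314] j6 1.24
```

>>> jog_arm(
  moves=[
    {"tx": 0.3,"ty": 0.0,"tz": 0.0,"ax": 0.0,"ay": 0.0,"az": 0.0,"grip": 0.0},
    {"tx": 0.5,"ty": 0.0,"tz": 0.0,"ax": 0.0,"ay": 0.0,"az": 0.0,"grip": 0.0},
    {"tx": 0.5,"ty": 0.0,"tz": 0.0,"ax": 0.0,"ay": 0.0,"az": 0.0,"grip": 0.0},
    {"tx": 0.35,"ty": 0.0,"tz": 0.0,"ax": 0.0,"ay": 0.0,"az": 0.0,"grip": 0.0},
    {"tx": 0.0,"ty": 0.0,"tz": 0.0,"ax": 0.0,"ay": 0.0,"az": 0.0,"grip": 0.0},
    {"tx": 0.0,"ty": 0.0,"tz": 0.4,"ax": 0.0,"ay": 0.0,"az": 0.0,"grip": 0.0},
    {"tx": 0.0,"ty": 0.0,"tz": 0.4,"ax": 0.0,"ay": 0.0,"az": 0.0,"grip": 0.0},
    {"tx": 0.0,"ty": 0.0,"tz": 0.0,"ax": 0.0,"ay": 0.0,"az": 0.0,"grip": 0.0},
  ],
)

```text
clock: 43.78
position: [0.5739, -0.1147, 0.1485]
eef_rot: [0.754, 0.656, -0.003, -0.003]
contact_force: [-0.4, 0.4, 0.3]
grip_width: 0.0004
grasp_force: 0.0
```

Run:
```python
from h import *
p=get_state()['position']; print('o',p[:2]@[.138,.99],'w',p[:2]@[.99,-.138],p)
```

```text
o -0.03434068489453305 w 0.584021123902906 [ 0.57393318 -0.11469037  0.14854919]
```

>>> jog_arm(
  moves=[
    {"tx": -0.1,"ty": 0.0,"tz": 0.0,"ax": 0.0,"ay": 0.0,"az": 0.0,"grip": 0.0},
    {"tx": -0.05,"ty": 0.0,"tz": 0.0,"ax": 0.0,"ay": 0.0,"az": 0.0,"grip": 0.0},
    {"tx": -0.05,"ty": 0.0,"tz": 0.0,"ax": 0.0,"ay": 0.0,"az": 0.0,"grip": 0.0},
    {"tx": -0.08,"ty": 0.0,"tz": 0.0,"ax": 0.0,"ay": 0.0,"az": 0.0,"grip": 0.0},
    {"tx": -0.1,"ty": 0.0,"tz": 0.0,"ax": 0.0,"ay": 0.0,"az": 0.0,"grip": 0.0},
    {"tx": -0.12,"ty": 0.0,"tz": 0.0,"ax": 0.0,"ay": 0.0,"az": 0.0,"grip": 0.0},
    {"tx": -0.12,"ty": 0.0,"tz": 0.0,"ax": 0.0,"ay": 0.0,"az": 0.0,"grip": 0.0},
    {"tx": -0.12,"ty": 0.0,"tz": 0.0,"ax": 0.0,"ay": 0.0,"az": 0.0,"grip": 0.0},
  ],
)

```text
clock: 44.78
position: [0.5663, -0.1885, 0.1525]
eef_rot: [0.754, 0.657, -0.0, -0.0]
contact_force: [0.5, 1.6, 1.4]
grip_width: -0.0
grasp_force: 0.9
```

>>> jog_arm(
  moves=[
    {"tx": -0.12,"ty": 0.0,"tz": 0.0,"ax": 0.0,"ay": 0.0,"az": 0.0,"grip": 0.0},
    {"tx": -0.12,"ty": 0.0,"tz": 0.0,"ax": 0.0,"ay": 0.0,"az": 0.0,"grip": 0.0},
    {"tx": -0.12,"ty": 0.0,"tz": 0.0,"ax": 0.0,"ay": 0.0,"az": 0.0,"grip": 0.0},
    {"tx": -0.12,"ty": 0.0,"tz": 0.0,"ax": 0.0,"ay": 0.0,"az": 0.0,"grip": 0.0},
    {"tx": -0.12,"ty": 0.0,"tz": 0.0,"ax": 0.0,"ay": 0.0,"az": 0.0,"grip": 0.0},
    {"tx": -0.12,"ty": 0.0,"tz": 0.0,"ax": 0.0,"ay": 0.0,"az": 0.0,"grip": 0.0},
    {"tx": -0.1,"ty": 0.0,"tz": 0.0,"ax": 0.0,"ay": 0.0,"az": 0.0,"grip": 0.0},
    {"tx": -0.08,"ty": 0.0,"tz": 0.0,"ax": 0.0,"ay": 0.0,"az": 0.0,"grip": 0.0},
  ],
)

```text
clock: 45.78
position: [0.5538, -0.2774, 0.1524]
eef_rot: [0.754, 0.657, -0.0, -0.0]
contact_force: [-0.9, 1.3, 1.0]
grip_width: 0.0001
grasp_force: 0.9
```

Run:
```python
from h import *
s=get_state(); p=s['position']; print('o',p[:2]@[.138,.99],'w',p[:2]@[.99,-.138],p,s['contact_force'])
d,P=cloud('scene'); save(d,'pics/closing.png',(130,120,300,260),4.5)
```

```text
o -0.1982401030863637 w 0.5865797249905657 [ 0.55383087 -0.2774432   0.15235319] [-0.85781169  1.25935208  0.96107266]
```

View pics/closing.png

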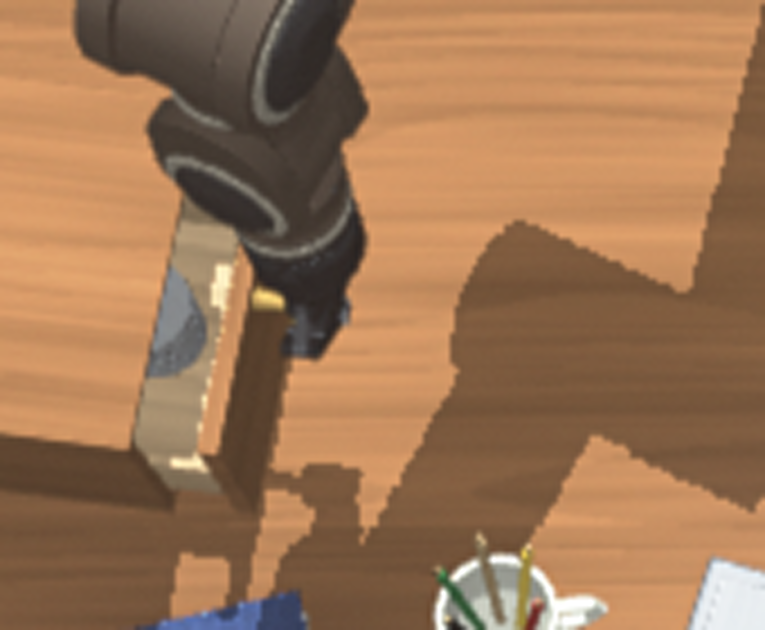

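>>> jog_arm(
  moves=[
    {"tx": -0.08,"ty": 0.0,"tz": 0.0,"ax": 0.0,"ay": 0.0,"az": 0.0,"grip": 0.0},
    {"tx": -0.08,"ty": 0.0,"tz": 0.0,"ax": 0.0,"ay": 0.0,"az": 0.0,"grip": 0.0},
    {"tx": -0.08,"ty": 0.0,"tz": 0.0,"ax": 0.0,"ay": 0.0,"az": 0.0,"grip": 0.0},
    {"tx": -0.06,"ty": 0.0,"tz": 0.0,"ax": 0.0,"ay": 0.0,"az": 0.0,"grip": 0.0},
    {"tx": -0.05,"ty": 0.0,"tz": 0.0,"ax": 0.0,"ay": 0.0,"az": 0.0,"grip": 0.0},
    {"tx": -0.04,"ty": 0.0,"tz": 0.0,"ax": 0.0,"ay": 0.0,"az": 0.0,"grip": 0.0},
    {"tx": 0.0,"ty": 0.0,"tz": 0.0,"ax": 0.0,"ay": 0.0,"az": 0.0,"grip": 0.0},
  ],
)

```text
clock: 46.7
position: [0.5487, -0.316, 0.1526]
eef_rot: [0.754, 0.656, -0.0, 0.0]
contact_force: [0.4, 1.4, -0.2]
grip_width: -0.0001
grasp_force: 0.0
```

>>> jog_arm(
  moves=[
    {"tx": -0.03,"ty": 0.0,"tz": 0.0,"ax": 0.0,"ay": 0.0,"az": 0.0,"grip": 0.0},
    {"tx": -0.03,"ty": 0.0,"tz": 0.0,"ax": 0.0,"ay": 0.0,"az": 0.0,"grip": 0.0},
    {"tx": 0.0,"ty": 0.0,"tz": 0.0,"ax": 0.0,"ay": 0.0,"az": 0.0,"grip": 0.0},
  ],
)

```text
clock: 47.08
position: [0.5479, -0.3218, 0.1526]
eef_rot: [0.754, 0.657, -0.0, 0.0]
contact_force: [-0.5, -0.3, 1.3]
grip_width: 0.0001
grasp_force: 0.0
```

>>> jog_arm(
  moves=[
    {"tx": -0.03,"ty": 0.0,"tz": 0.0,"ax": 0.0,"ay": 0.0,"az": 0.0,"grip": 0.0},
    {"tx": 0.0,"ty": 0.0,"tz": 0.0,"ax": 0.0,"ay": 0.0,"az": 0.0,"grip": 0.0},
  ],
)

```text
clock: 47.32
position: [0.5474, -0.3247, 0.1526]
eef_rot: [0.754, 0.657, -0.0, 0.0]
contact_force: [-0.8, -0.0, 0.1]
grip_width: -0.0003
grasp_force: 0.0
```

>>> jog_arm(
  moves=[
    {"tx": -0.03,"ty": 0.0,"tz": 0.0,"ax": 0.0,"ay": 0.0,"az": 0.0,"grip": 0.0},
    {"tx": 0.0,"ty": 0.0,"tz": 0.0,"ax": 0.0,"ay": 0.0,"az": 0.0,"grip": 0.0},
  ],
)

```text
clock: 47.58
position: [0.5473, -0.3254, 0.1526]
eef_rot: [0.754, 0.657, 0.002, -0.001]
contact_force: [1.0, 8.5, 2.3]
grip_width: 0.0
grasp_force: 4.1
```

>>> jog_arm(
  moves=[
    {"tx": -0.03,"ty": 0.0,"tz": 0.0,"ax": 0.0,"ay": 0.0,"az": 0.0,"grip": 0.0},
    {"tx": 0.0,"ty": 0.0,"tz": 0.0,"ax": 0.0,"ay": 0.0,"az": 0.0,"grip": 0.0},
  ],
)

```text
clock: 47.82
position: [0.5473, -0.3255, 0.1526]
eef_rot: [0.753, 0.658, 0.004, -0.003]
contact_force: [1.3, 18.9, 4.4]
grip_width: 0.0003
grasp_force: 9.1
```

>>> jog_arm(
  moves=[
    {"tx": 0.1,"ty": 0.0,"tz": 0.0,"ax": 0.0,"ay": 0.0,"az": 0.0,"grip": 0.0},
    {"tx": 0.3,"ty": 0.0,"tz": 0.0,"ax": 0.0,"ay": 0.0,"az": 0.0,"grip": 0.0},
    {"tx": 0.5,"ty": 0.0,"tz": -0.2,"ax": 0.0,"ay": 0.0,"az": 0.0,"grip": 0.0},
    {"tx": 0.5,"ty": -0.2,"tz": -0.4,"ax": 0.0,"ay": 0.0,"az": 0.0,"grip": 0.0},
    {"tx": 0.5,"ty": -0.2,"tz": -0.3,"ax": 0.0,"ay": 0.0,"az": 0.0,"grip": 0.0},
    {"tx": 0.5,"ty": -0.2,"tz": 0.0,"ax": 0.0,"ay": 0.0,"az": 0.0,"grip": 0.0},
    {"tx": 0.3,"ty": -0.2,"tz": 0.0,"ax": 0.0,"ay": 0.0,"az": 0.0,"grip": 0.0},
    {"tx": 0.0,"ty": 0.0,"tz": 0.0,"ax": 0.0,"ay": 0.0,"az": 0.0,"grip": 0.0},
  ],
)

```text
clock: 48.82
position: [0.5048, -0.0539, 0.2405]
eef_rot: [0.753, 0.658, 0.0, 0.001]
contact_force: [0.2, -0.6, 0.0]
grip_width: -0.0001
grasp_force: 0.0
```

Run:
```python
from h import *
d,P=cloud('scene'); save(d,'pics/final.png')
h=cv2.cvtColor(d['frame'],cv2.COLOR_RGB2HSV)
m=(P[...,0]>.45)&(P[...,0]<.65)&(P[...,1]<-.25)&(P[...,1]>-.42)&(P[...,2]>.125)&(P[...,2]<.172)&(h[...,0]>17)&(h[...,0]<32)&(h[...,1]>120)
k,l,st,c=cv2.connectedComponentsWithStats(m.astype(np.uint8)); i=1+np.argmax(st[1:,4]); q=P[l==i]
print('knob end o',np.percentile(q[:,:2]@[.138,.99],98))
```

```text
knob end o -0.2569215257971866
```

View pics/final.png

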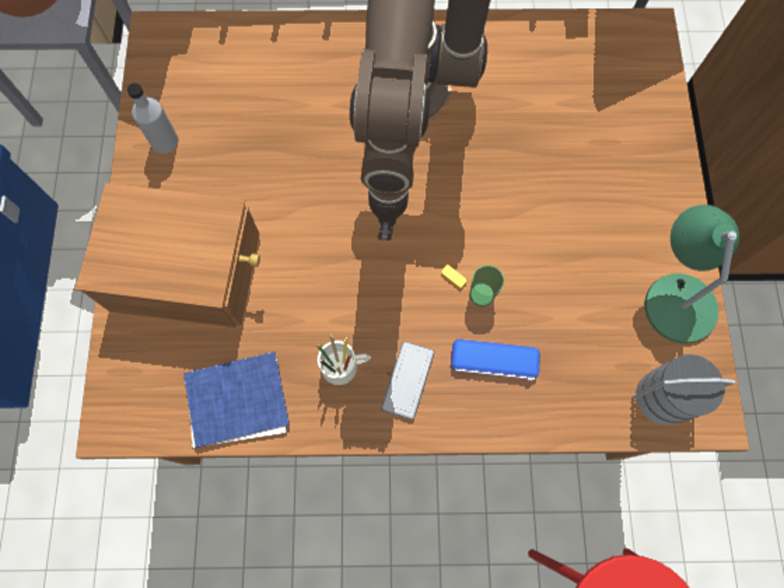

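The drawer is shut against its stop: the knob end travelled about 0.19 m, and pushing it drew a firm 19 N. The desk is clear and the tumbler, mug, geometry box, pencil case and eraser are where they started.

```bash
python3 -c "
from rig import env
print(env.sign_off())"
```

```text
the job is handed in; nothing more can be done
None
```

The job is handed in: all four steel bowls are nested upright in the drawer's front bay with the cover seated on top, the drawer is fully shut, and the other items were left where they were.

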